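Weigh the feed dish kept behind the tall things

TASK

The small steel feed dish in the storage tray has to be weighed, but the bottle, the tube and the square canister crowd it in: first stand all three upright in the empty side tray, leaving the dish where it is. Then set the dish in the middle of the balance's pan, and only after that put the bottle, the tube and the canister back upright in the storage tray, each exactly where it stood at the start. Do not tip anything over and do not shift the stopper and the gnaw block that lie in the storage tray.

Things in the scene. Friction and masses are not known exactly. Their poses are not given: they have to be found in the camera images.
- dish: Low round open steel feed dish, outer diameter 52 mm, height 28, wall 3 (all sizes here are in mm; straight wall; grip it across the outside). About 80 g. It stands in the storage tray with the three tall things 58 (centre to centre) from it on three sides: towards the robot, left and right. Origin: centre of its underside, z up.
- bottle: White round drinking bottle, upright, body diameter 54 up to 100 above its foot, then a shoulder and a grey cap of diameter 34; 136 high in all. About 180 g. Origin: centre of its underside, z up.
- tube: Amber-brown plastic tunnel tube standing on end, open at both ends, outer diameter 50, wall 3, 110 high. About 70 g. Origin: centre of its lower end, z up.
- canister: Grey square canister, upright, 48 x 48 (bare-metal lid 44 x 44, the top 10), 120 high. About 150 g. Origin: centre of its underside, x and y along its sides, z up.
- storage_tray: Fixed flat metal tray with a blue-grey liner, 210 (x) by 250 (y), in front of the robot; floor 4 above the table, rim 18 high, 3 thick. Origin: centre of its underside on the table; x points away from the robot, y to the left. The loose things listed here stand on its floor. In its frame: dish near (30, 0); the tall things near (-28, 0), (30, 58) and (30, -58), which of them where varies.
- side_tray: Fixed white plastic tray, empty at the start, 300 (x) by 130 (y), rim 12 high, walls and floor 4 thick; to the left or right of the storage tray. Origin: centre of its underside on the table, x along its length.
- balance: Fixed white bench balance with a round steel pan of diameter 110, whose flat top is 65 above the table; its display points to the robot, housing 45 to 48 high; on the side that the side tray is not. Origin: on the table right below the centre of the pan, z up.
- stopper: Bystander: black rubber stopper, diameter 36, 26 high, loose in the storage tray near the left corner on the robot's side. Origin: centre of its underside.
- gnaw_block: Bystander: pale wooden block 18 x 50 x 18 high, loose in the storage tray near the right corner on the robot's side. Origin: centre of its underside.
Mind the look-alikes: they are no part of the job. Leave any purple or red look-alike of the bottle alone.

How it is judged:
On the way, in this order (a step that is already met when the one before it is completed fails the run):
1. bottle, tube and canister all stand upright, released, in the side tray, with the dish still in its place (x of bottle in the frame of side_tray between -0.14 and 0.14 m and y of bottle in the frame of side_tray between -0.055 and 0.055 m and z of bottle in the frame of side_tray between -0.002 and 0.01 m and linear speed of each of bottle, tube, canister below 0.02 m/s and angle between each of bottle, tube, canister's own z axis and vertical below 0.12 rad and contact force between the fingers and bottle below 0.2 N and x of tube in the frame of side_tray between -0.14 and 0.14 m and y of tube in the frame of side_tray between -0.055 and 0.055 m and z of tube in the frame of side_tray between -0.002 and 0.01 m and contact force between the fingers and tube below 0.2 N and x of canister in the frame of side_tray between -0.14 and 0.14 m and y of canister in the frame of side_tray between -0.055 and 0.055 m and z of canister in the frame of side_tray between -0.002 and 0.01 m and contact force between the fingers and canister below 0.2 N and distance of dish from where it was at the start of the episode below 0.02 m), for 0.2 s.
2. the dish stands released in the middle of the balance's pan, the three tall things still in the side tray (horizontal distance between dish and balance below 0.015 m and z of dish in the frame of balance between 0.062 and 0.07 m and linear speed of each of dish, bottle, tube, canister below 0.02 m/s and angle between each of dish, bottle, tube, canister's own z axis and vertical below 0.12 rad and contact force between the fingers and dish below 0.2 N and x of bottle in the frame of side_tray between -0.14 and 0.14 m and y of bottle in the frame of side_tray between -0.055 and 0.055 m and z of bottle in the frame of side_tray between -0.002 and 0.01 m and contact force between the fingers and bottle below 0.2 N and x of tube in the frame of side_tray between -0.14 and 0.14 m and y of tube in the frame of side_tray between -0.055 and 0.055 m and z of tube in the frame of side_tray between -0.002 and 0.01 m and contact force between the fingers and tube below 0.2 N and x of canister in the frame of side_tray between -0.14 and 0.14 m and y of canister in the frame of side_tray between -0.055 and 0.055 m and z of canister in the frame of side_tray between -0.002 and 0.01 m and contact force between the fingers and canister below 0.2 N), for 0.2 s.
At the end, for the whole second after the job is handed in: The dish stands level and released on the balance's pan, its centre within 15 mm of the pan's; bottle, tube and canister each stand upright and released within 15 mm of where they stood at the start; stopper and gnaw block are within 25 mm of their start; everything is at rest (horizontal distance between dish and balance below 0.015 m and z of dish in the frame of balance between 0.062 and 0.07 m and linear speed of each of dish, bottle, tube, canister below 0.02 m/s and angle between each of dish, bottle, tube, canister's own z axis and vertical below 0.12 rad and contact force between the fingers and dish below 0.2 N and distance of each of bottle, tube, canister from where it was at the start of the episode below 0.015 m and contact force between the fingers and bottle below 0.2 N and contact force between the fingers and tube below 0.2 N and contact force between the fingers and canister below 0.2 N and distance of each of stopper, gnaw_block from where it was at the start of the episode below 0.025 m); the robot touches nothing.
It fails at once if dish, bottle, tube or canister tipped over (angle between any of bottle, tube, canister, dish's own z axis and vertical above 0.7 rad).
It fails at once if stopper or gnaw block shifted by more than 25 mm (distance of any of stopper, gnaw_block from where it was at the start of the episode above 0.025 m).
It also fails if it takes over 152 s, if anything falls off the work surface, if the arm or the gripper's body presses on something with over 40 N, if the wrist force passes 120 N, or if a joint passes its speed limit or range.

ROBOT

A 7-joint arm with a two-finger parallel gripper is mounted at the origin on the work surface. World frame = base frame: x ahead of the robot, y to its left, z up, the work surface at z = 0. Lengths are in m, angles in rad, forces in N, time in s.
With the tool pointing down it reaches from about 0.4 to 0.85 m from the base axis. Payload 10.4 kg.
Tool frame: the origin (TCP) lies on the centre line of the jaws, within the pads' length; the fingertips stand 17 mm ahead of it and the grasp point (between the pads) lies 2 mm behind it (manip.tcp_to_tips is the distance from the TCP to the fingertips, in m); z points along the fingers, x is the direction in which the jaws open and shut, and the axes are right-handed (so a half turn about z gives the same grasp; the last joint's range is limited). The gripper opens to 85 mm and grips with 20 to 120 N. Pads are 22 mm wide; open, the fingers measure 114 mm over their backs; the gripper's body (76 mm by 85 mm) begins 54 mm behind the grasp point. The pads swing forward as they close: fully open they stand 13 mm farther back than shut.
Start: joints at [-1.303, 0.332, -0.065, 1.46, 0.022, 1.35, -0.088], TCP at [0.179, 0.599, 0.248] pointing down, gripper open.
Joint ranges: [-2.6, 2.6], [-0.5, 2.12], [-1.47, 1.34], [0.16, 2.42], [-1.27, 4.41], [0.06, 2.06], [-2.6, 2.6]. Speed limits (rad/s): [2.22, 2.22, 2.79, 2.79, 3.14, 3.14, 3.14].

INTERFACE

Orientations are given as a unit quaternion [x, y, z, w].
In Python, from workcell import manip gives the robot as it stands.
- The arm moves only by the shell command python3 -m pendant 'ROWS' [FORCE]. ROWS is JSON, a list of rows, each a list of 3 entries, a list of its own where there are three numbers: the shift along the world's x, y, z in cm, then the turn, a rotation vector about the world's x, y, z in degrees, then the closure in counts, from 0 (fully open) to 255 (shut). A call has 1 to 12 rows; each row shifts and turns the pose as measured when the row begins; what a row does not reach is not made up. A row lasts 1/8 s, in which the tool goes at most 62.5 mm and 10.7 degrees, less where a joint would pass 70% of its speed; a pose out of reach is approached as far as the arm can. A call is refused whole if a number of a shift passes 6.25 or a number of a turn 10.7, either way. A call with a gripper value outside its range is refused whole. The fingers move at their own pace and stop on an object; FORCE is the grip in N (left out, the last holds). Time passes only in rows, so rows that do not move let the fingers close. It gives the time, the measured TCP pose, the force and the opening at its end, in the units of the state.
- manip.get_obs(): the state, without advancing time (a new reading comes with each control period).
- manip.camera(name): name is "side" or "top"; returns a dict with "pixels" (384x512x3 uint8, red, green, blue), "range_z" (384x512 float32, m along the optical axis (not along the pixel's ray), 0 where there is no reading), "K" (3x3 intrinsics, pixels), "origin" and "rotation" of the camera in the world. Camera axes: x right, y down, z forward; pixel columns grow to the right and rows downward; lengths in m; the calibration is good to about 2 mm. A picture is of the moment at which its call begins.
- manip.hand_in(): hands the job in, once; it reports no verdict.
The state is a dict: "clock": time; "joint_pos": joint angles; "joint_velocities": joint speeds; "tau": joint torques, N m; "position": TCP position; "ee_rot": TCP orientation; "ft_force": force on the tool from outside, world axes, zero at the start; "torque": the same for the moment, N m; "grip_width": opening from 0.0 (shut) to 1.0 (fully open).
Only numpy, scipy, OpenCV 4.12 (cv2) and the standard library are available. Lean on these libraries where they do the work, as an engineer would, in place of code of your own. Each camera call takes 0.05 s, during which the arm holds its last target.

## Working session

There is one attempt and no reset: what is moved stays moved. The work goes in short steps, Python scripts to look and compute and a shell command to move; the robot and the scene stay as the last step left them, time stands still between calls to the robot, and variables do not carry over. Pictures are saved under pics/ and viewed, and the job is handed in when it is done.

```bash
ls; mkdir -p pics; python3 - <<'E'
from workcell import manip
import cv2,numpy as np
o=manip.get_obs();print({k:np.round(v,3).tolist() for k,v in o.items()}, manip.tcp_to_tips)
for n in("top","side"):
    c=manip.camera(n);cv2.imwrite(f"pics/{n}0.png",c["pixels"][...,::-1]);print(n,c["K"].tolist(),np.round(c["origin"],3),np.round(c["rotation"],3).tolist())
    np.savez(f"{n}0.npz",**c)
E
```

```text
pics
{'clock': 0.0, 'joint_pos': [-1.303, 0.333, -0.065, 1.461, 0.022, 1.35, -0.088], 'joint_velocities': [-0.001, -0.001, -0.0, 0.0, -0.001, 0.0, 0.002], 'tau': [-0.0, -62.544, 0.049, -39.161, 0.016, 0.01, -0.0], 'position': [0.179, 0.598, 0.248], 'ee_rot': [0.802, 0.597, -0.001, 0.0], 'ft_force': [-0.958, -0.677, 0.385], 'torque': [-0.008, -0.058, -0.012], 'grip_width': 0.999} 0.017
top [[388.51016331354094, 0.0, 259.2848357706116], [0.0, 388.51016331354094, 191.2646255109641], [0.0, 0.0, 1.0]] [0.343 0.013 0.975] [-0.699, 0.709, -0.067, 0.068]
side [[379.86514523960653, 0.0, 256.5622596758194], [0.0, 379.86514523960653, 182.11594417091214], [0.0, 0.0, 1.0]] [ 0.222 -0.565  0.426] [0.85, -0.198, 0.12, -0.473]
```

View pics/top0.png

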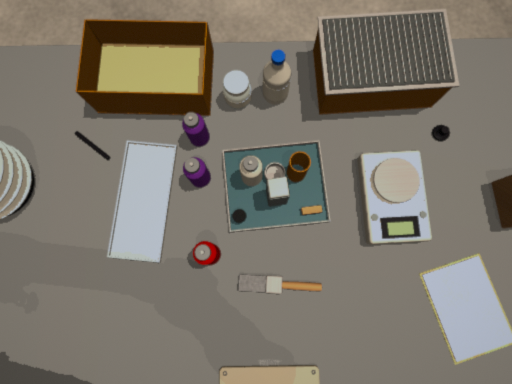

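View pics/side0.png

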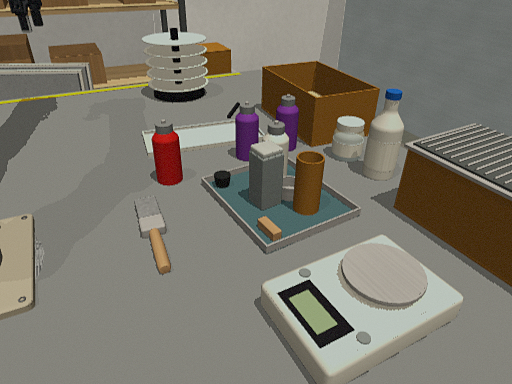

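```bash
cat > h.py <<'E'
import numpy as np,cv2
from scipy.spatial.transform import Rotation as R
def load(f): return dict(np.load(f))
def rot(c):
    q=np.array(c["rotation"]); return R.from_quat(q).as_matrix() if q.size==4 else q
def cloud(c):
    z=c["range_z"];K=c["K"];v,u=np.indices(z.shape)
    P=np.stack([(u-K[0,2])/K[0,0]*z,(v-K[1,2])/K[1,1]*z,z],-1)
    W=P@rot(c).T+c["origin"]; W[z<=0]=np.nan; return W
def project(c,p):
    P=(np.atleast_2d(p)-c["origin"])@rot(c); return P[:,:2]/P[:,2:]*[c["K"][0,0],c["K"][1,1]]+[c["K"][0,2],c["K"][1,2]]
def ray(c,u,v,z):
    d=rot(c)@np.array([(u-c["K"][0,2])/c["K"][0,0],(v-c["K"][1,2])/c["K"][1,1],1]);o=np.array(c["origin"]);return o+d*(z-o[2])/d[2]
E
python3 - <<'E'
from h import *
c=load("top0.npz");W=cloud(c)
for n,(u,v) in dict(bottlecap=(250,162),tube=(298,158),can=(278,183),dish=(275,175),trayfloor=(260,210),side=(143,200),pan=(397,181),table=(330,250),purple=(193,163)).items(): print(n,np.round(W[v,u],3))
im=c["pixels"][...,::-1]
cv2.imwrite("pics/top0c.png",cv2.resize(im[130:240,180:340],None,fx=5,fy=5,interpolation=cv2.INTER_CUBIC))
s=load("side0.npz");Ws=cloud(s);print(np.round(Ws[215,230],3),np.round(Ws[272,384],3))
cv2.imwrite("pics/side0c.png",cv2.resize(s["pixels"][115:245,195:360,::-1],None,fx=4.5,fy=4.5,interpolation=cv2.INTER_CUBIC))
E
```

```text
bottlecap [0.572 0.034 0.14 ]
tube [ 0.601 -0.081  0.063]
can [ 0.526 -0.028  0.124]
dish [ 0.572 -0.026  0.01 ]
trayfloor [0.483 0.014 0.003]
side [0.514 0.311 0.002]
pan [ 0.54  -0.315  0.066]
table [ 0.381 -0.159 -0.002]
purple [0.575 0.163 0.128]
[ 0.44  -0.036  0.003] [ 0.541 -0.317  0.066]
```

View pics/top0c.png

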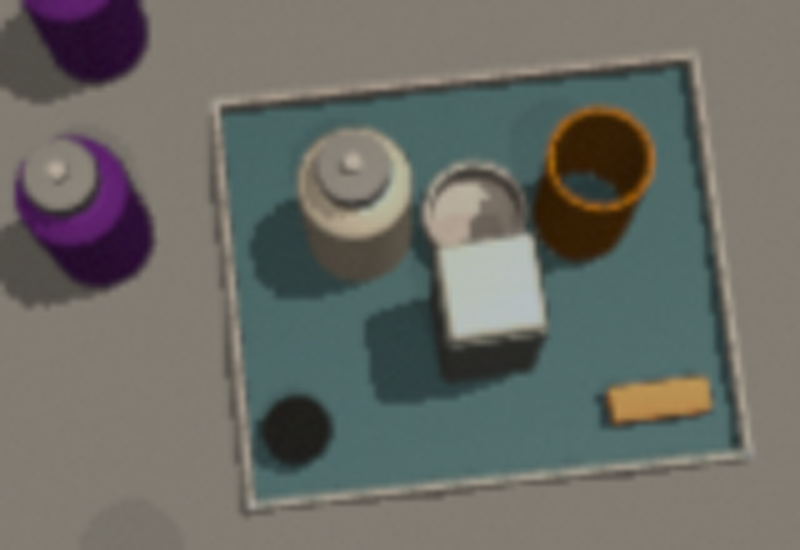

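View pics/side0c.png

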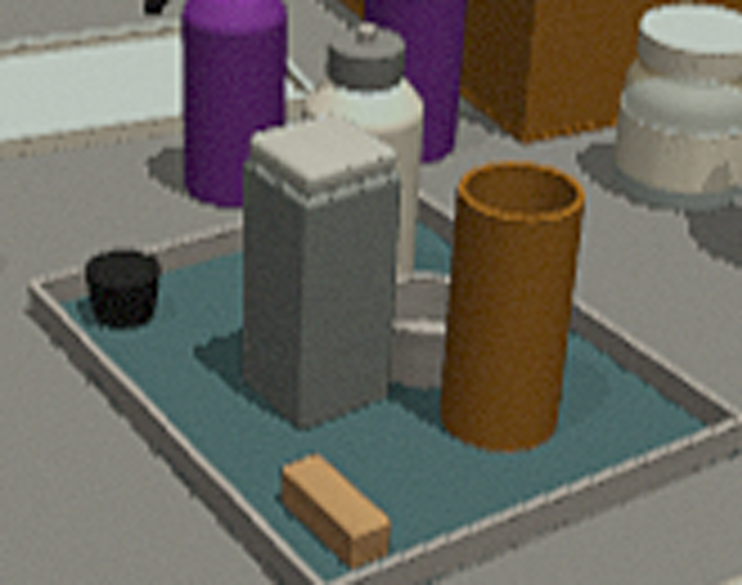

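```bash
cat > meas.py <<'E'
from h import *
def comps(W,c,lo,hi,box,col=None):
    m=(W[...,2]>lo)&(W[...,2]<hi)&(W[...,0]>box[0])&(W[...,0]<box[1])&(W[...,1]>box[2])&(W[...,1]<box[3])
    return m
def circ(W,m):
    P=W[m][:,:2].astype(np.float32); (x,y),r=cv2.minEnclosingCircle(P); rc=cv2.minAreaRect(P*1000); return len(P),np.round([x,y,r],4),np.round(rc[0],1),np.round(rc[1],1),round(rc[2],1)
E
python3 - <<'E'
from meas import *
for n in("top","side"):
    c=load(n+"0.npz");W=cloud(c);print(n)
    for k,lo,hi,b in [("cap",.119,.15,(.5,.68,.0,.1)),("body",.06,.098,(.5,.68,-.0,.1)),("tube",.1,.125,(.5,.68,-.14,-.04)),("tubew",.03,.125,(.5,.68,-.14,-.04)),("can",.118,.135,(.45,.6,-.08,.02)),("canw",.03,.11,(.45,.6,-.08,.02)),("dish",.024,.036,(.54,.62,-.055,-.0)),
        ("stopper",.02,.04,(.4,.55,.02,.1)),("gnaw",.015,.04,(.4,.55,-.15,-.06)),("purple1",.11,.15,(.45,.62,.1,.22)),("purple2",.11,.15,(.62,.75,.1,.22)),("red",.11,.15,(.3,.45,.05,.2)),("pan",.06,.07,(.4,.7,-.4,-.2)),("sidetray",.0085,.016,(.33,.7,.2,.42))]:
        m=comps(W,c,lo,hi,b)
        if m.sum()>5: print(k,*circ(W,m))
c=load("top0.npz")
print("side corners",[np.round(ray(c,u,v,.012),3)[:2].tolist() for u,v in[(126,142),(176,143),(162,260),(109,258)]])
E
```

```text
top
cap 192 [0.5708 0.0341 0.0173] [571.   34.5] [31.5 33.6] 89.2
body 73 [0.5664 0.0339 0.0265] [555.2  34.1] [52.8 22.4] 89.3
tube 209 [ 0.5509 -0.065   0.0557] [549.3 -70.4] [ 48.9 109.7] 73.1
tubew 507 [ 0.5509 -0.065   0.0557] [551.1 -71.6] [ 62.3 100.7] 89.8
can 384 [ 0.5374 -0.0152  0.0516] [538.5 -17.8] [97.4 49.2] 22.5
canw 420 [ 0.5517 -0.0348  0.0658] [545.2 -30. ] [108.4  99.9] 0.6
dish 72 [ 0.5742 -0.027   0.0281] [580.7 -26.2] [38.7 55.5] 8.6
stopper 186 [0.4959 0.0584 0.0654] [491.   59.2] [ 78. 118.] 89.9
gnaw 203 [ 0.495  -0.1052  0.0678] [ 475.4 -126.7] [ 65.2 135.2] 47.5
purple1 225 [0.5704 0.1661 0.0208] [569.4 164.1] [36.7 36.2] 29.8
purple2 400 [0.7104 0.1781 0.0531] [702.4 177.3] [89.1 78.6] 4.5
red 235 [0.376  0.1386 0.0194] [375.5 138. ] [34.8 36.7] 64.9
pan 1607 [ 0.5426 -0.3142  0.0554] [ 543. -314.] [108.2 109.2] 74.7
sidetray 682 [0.5137 0.3137 0.1646] [516.6 337.2] [189.1 300.9] 84.0
side
cap 216 [0.5702 0.0319 0.0175] [569.8  30.2] [31.3 32. ] 62.4
body 82 [0.5809 0.0123 0.0122] [581.7  10.4] [24.3  4.2] 22.4
tube 717 [ 0.5514 -0.0669  0.0542] [549.9 -71.7] [ 51.9 107.5] 72.0
tubew 2297 [ 0.5515 -0.0672  0.0544] [554.5 -63.2] [ 52.1 107.4] 53.1
can 417 [ 0.5393 -0.0157  0.054 ] [540.  -17.7] [102.9  52.7] 23.5
canw 1783 [ 0.5531 -0.033   0.0659] [544.3 -33. ] [104.5 102.8] 4.8
dish 110 [ 0.5662 -0.0259  0.0358] [568.8 -27.7] [69.7 22.8] 55.9
stopper 173 [0.4583 0.0694 0.027 ] [462.7  70.8] [33.3 49.4] 25.2
gnaw 380 [ 0.4957 -0.1054  0.0699] [ 476.  -126.6] [ 66.2 139.4] 47.1
purple1 206 [0.5701 0.1642 0.0191] [570. 162.] [30.1 36.5] 70.7
purple2 366 [0.7116 0.1781 0.0526] [703.8 176.5] [86.8 80.6] 4.2
red 277 [0.3748 0.1362 0.0194] [375.2 135.1] [33.  37.1] 74.0
pan 4108 [ 0.5428 -0.3156  0.0559] [ 541.8 -315.1] [108.6 108.6] 68.9
sidetray 350 [0.5123 0.3186 0.1644] [504.2 307.7] [300.2 189.9] 6.3
side corners [[0.665, 0.358], [0.66, 0.229], [0.362, 0.255], [0.369, 0.385]]
```

```bash
cat >> meas.py <<'E'
def big(m):
    n,l,s,_=cv2.connectedComponentsWithStats(m.astype(np.uint8)); return l==1+np.argmax(s[1:,4])
def hsv(c): return cv2.cvtColor(c["pixels"],cv2.COLOR_RGB2HSV).astype(int)
E
python3 - <<'E'
from meas import *
for n in("top","side"):
    c=load(n+"0.npz");W=cloud(c);H=hsv(c);print(n)
    am=(H[...,1]>120)&(H[...,0]<25)
    for k,lo,hi,b,cm in [("tube",.107,.125,(.5,.68,-.14,-.04),am),("tubew",.03,.125,(.5,.68,-.14,-.04),am),("can",.118,.135,(.47,.56,-.06,.02),~am),("canw",.03,.11,(.48,.56,-.06,.01),~am),("dish",.024,.036,(.55,.62,-.06,-.0),~am),
        ("stopper",.02,.04,(.4,.5,.02,.1),H[...,2]<70),("gnaw",.018,.04,(.4,.55,-.13,-.06),am)]:
        m=comps(W,c,lo,hi,b)&cm
        if m.sum()>5: print(k,*circ(W,big(m)))
# canister lid outline by brightness, top
c=load("top0.npz");H=hsv(c)
m=(H[...,2]>180)&(H[...,1]<60); m[:176]=0;m[200:]=0;m[:,:265]=0;m[:,292:]=0
p=cv2.minAreaRect(np.argwhere(big(m))[:,::-1].astype(np.float32));print("lid",p, ray(c,*p[0],.124), [np.round(ray(c,*q,.124)[:2],4).tolist() for q in cv2.boxPoints(p)])
# tube rim ellipse & dish
E
```

```text
top
tube 104 [ 0.5783 -0.0795  0.0252] [577.4 -78.5] [48.3 47.6] 87.8
tubew 417 [ 0.5779 -0.0796  0.0254] [577.  -78.5] [48.3 48.3] 87.8
can 378 [ 0.5174 -0.0273  0.0289] [517.4 -27.5] [44.8 44. ] 7.9
canw 135 [ 0.5156 -0.0269  0.0316] [503.1 -18.4] [62.9 30.6] 55.5
dish 71 [ 0.5747 -0.0243  0.026 ] [580.3 -23.7] [38.7 50.5] 8.6
stopper 151 [0.4663 0.0652 0.0172] [466.6  64.1] [32.  32.5] 87.9
gnaw 116 [ 0.4788 -0.11    0.0211] [ 479.2 -110. ] [17.3 41.1] 7.1
side
tube 264 [ 0.5782 -0.0812  0.0263] [578.2 -81. ] [50.7 48.4] 18.8
tubew 1375 [ 0.5777 -0.081   0.0264] [577.7 -81.2] [51.4 48.5] 17.4
can 350 [ 0.5163 -0.0286  0.0293] [517.  -28.1] [45.3 45.8] 7.9
canw 1281 [ 0.5255 -0.029   0.0388] [519.6 -42.9] [39.5 77.2] 67.2
dish 55 [ 0.5593 -0.0424  0.0113] [558.4 -43.6] [ 4.8 22.3] 51.4
stopper 169 [0.4659 0.0635 0.0173] [466.1  63.3] [33.  32.9] 15.5
gnaw 101 [ 0.4774 -0.11    0.0201] [ 478.7 -110.4] [17.9 37.9] 7.4
lid ((277.8699951171875, 186.58999633789062), (16.687721252441406, 17.111984252929688), 81.8698959350586) [ 0.51820836 -0.02708477  0.124     ] [[0.5347, -0.0058], [0.5397, -0.044], [0.5019, -0.0482], [0.4969, -0.0104]]
```

Candidates in the top view:
- **Bottle:** the white bottle with a grey cap in the tray (250,165). The purple bottles (197,172) and (196,128), the red bottle (205,253), the big white jug with a blue cap (276,80) and the jar (236,87) are not it.
- **Tube:** amber at (298,166).
- **Canister:** lid at (278,187).
- **Dish:** grey ring at (274,172). The balance pan (397,181) is a separate thing.

The crop confirms that the white bottle, tube and canister surround the dish inside the tray. The first move goes above the bottle.

```bash
python3 - <<'E'
from meas import *
for n in("top","side"):
    c=load(n+"0.npz");W=cloud(c);H=hsv(c)
    m=(H[...,2]>150)&(H[...,1]<60)&comps(W,c,-.01,.03,(.33,.7,.2,.42)); print(n,*circ(W,big(m)))
E
python3 -m pendant '[[[3.26,-4.71,0.1],[0,0,1.75],0],[[3.26,-4.71,0.1],[0,0,1.75],0],[[3.26,-4.71,0.1],[0,0,1.75],0],[[3.26,-4.71,0.1],[0,0,1.75],0],[[3.26,-4.71,0.1],[0,0,1.75],0],[[3.26,-4.71,0],[0,0,1.75],0],[[3.26,-4.71,0],[0,0,1.75],0],[[3.26,-4.71,0],[0,0,1.75],0],[[3.26,-4.71,0],[0,0,1.75],0],[[3.26,-4.71,0],[0,0,1.75],0],[[3.26,-4.71,0],[0,0,1.75],0],[[3.26,-4.71,0],[0,0,1.75],0]]' 40
```

```text
top 5815 [0.5176 0.3127 0.1648] [516.9 312.3] [136.9 304.5] 83.7
side 1166 [0.5362 0.3234 0.1239] [536.7 326.9] [178.3 181.7] 81.6
clock: 1.6
position: [0.5746, 0.0157, 0.2491]
ee_rot: [0.672, 0.741, -0.002, 0.0]
ft_force: [0.9, 0.3, 1.0]
grip_width: 1.002
```

```bash
python3 -m pendant '[[[0,0,0],[0,0,0],0],[[0,0,0],[0,0,0],0]]'; cat > st.py <<'E'
from workcell import manip
from scipy.spatial.transform import Rotation as R
import numpy as np,sys
o=manip.get_obs();r=R.from_quat(o["ee_rot"]).as_matrix();p=np.array(o["position"])
print("pos",np.round(p,4),"yaw",round(np.degrees(np.arctan2(r[1,0],r[0,0])),1),"tilt rotvec deg",np.round(np.degrees(np.cross(r[:,2],[0,0,-1])),1),"F",np.round(o["ft_force"],1),"g",round(float(o["grip_width"]),3),"t",o["clock"])
if len(sys.argv)>3: print("delta cm",np.round((np.array(list(map(float,sys.argv[1:4])))-p)*100,2))
E
python3 st.py .5705 .033 .092
```

```text
clock: 1.85
position: [0.5754, 0.011, 0.248]
ee_rot: [0.674, 0.738, -0.004, 0.001]
ft_force: [0.1, 0.9, 0.1]
grip_width: 1.005
pos [0.5754 0.011  0.248 ] yaw 95.2 tilt rotvec deg [ 0.4 -0.2  0. ] F [0.1 0.9 0.1] g 1.005 t 1.85
delta cm [ -0.49   2.2  -15.6 ]
```

```bash
python3 -m pendant '[[[-0.25,1.1,0],[0.2,-0.1,-0.6],0],[[-0.25,1.1,0],[0.2,-0.1,-0.6],0],[[0,0,-2],[0,0,0],0],[[0,0,-2],[0,0,0],0],[[0,0,0],[0,0,0],0]]'; python3 st.py .5705 .033 .092
```

```text
clock: 2.48
position: [0.568, 0.0428, 0.2078]
ee_rot: [0.68, 0.734, 0.002, -0.002]
ft_force: [0.4, 0.5, 1.1]
grip_width: 1.0
pos [0.568  0.0428 0.2078] yaw 94.4 tilt rotvec deg [-0.3  0.   0. ] F [0.4 0.5 1.1] g 1.0 t 2.475
delta cm [  0.25  -0.98 -11.58]
```

```bash
python3 -m pendant '[[[0.2,-0.9,0],[0,0,0],0],[[0,0,0],[0,0,0],0],[[0,0,0],[0,0,0],0]]'; python3 st.py .5705 .033 .092;python3 -m pendant '[[[0,0,0],[0,0,0],0]]'; python3 st.py .5705 .033 .092
```

```text
clock: 2.85
position: [0.5707, 0.0344, 0.2101]
ee_rot: [0.679, 0.734, 0.003, -0.001]
ft_force: [0.3, 0.4, 0.1]
grip_width: 0.999
pos [0.5707 0.0344 0.2101] yaw 94.4 tilt rotvec deg [-0.3  0.2  0. ] F [0.3 0.4 0.1] g 0.999 t 2.85
delta cm [ -0.02  -0.14 -11.81]
clock: 2.98
position: [0.5709, 0.0344, 0.2105]
ee_rot: [0.679, 0.734, 0.003, -0.001]
ft_force: [-0.3, 0.3, -0.3]
grip_width: 0.999
pos [0.5709 0.0344 0.2105] yaw 94.4 tilt rotvec deg [-0.3  0.2  0. ] F [-0.3  0.3 -0.3] g 0.999 t 2.975
delta cm [ -0.04  -0.14 -11.85]
```

```bash
python3 -m pendant '[[[0,-0.1,-2],[0,0,0],0],[[0,0,-2],[0,0,0],0],[[0,0,-2],[0,0,0],0],[[0,0,-2],[0,0,0],0],[[0,0,-1],[0,0,0],0],[[0,0,0],[0,0,0],0],[[0,0,0],[0,0,0],0]]'; python3 st.py .5705 .033 .092
```

```text
clock: 3.85
position: [0.5722, 0.0337, 0.1202]
ee_rot: [0.679, 0.734, 0.005, 0.0]
ft_force: [0.1, -0.8, 0.1]
grip_width: 0.996
pos [0.5722 0.0337 0.1202] yaw 94.4 tilt rotvec deg [-0.4  0.4  0. ] F [ 0.1 -0.8  0.1] g 0.996 t 3.85
delta cm [-0.17 -0.07 -2.82]
```

Look before the last step down and closing.

```bash
python3 -m pendant '[[[-0.15,-0.1,-1.4],[-0.3,0.3,0],0],[[0,0,-1.4],[0,0,0],0],[[0,0,0],[0,0,0],0],[[0,0,0],[0,0,0],0]]'; python3 st.py .5705 .033 .092
cat > snap.py <<'E'
import sys;from h import *
from workcell import manip
n,tag=sys.argv[1:3];c=manip.camera(n);np.savez(f"{n}{tag}.npz",**c);im=c["pixels"][...,::-1]
if len(sys.argv)>3:
    a,b,d,e,f=map(float,sys.argv[3:8]);im=cv2.resize(im[int(b):int(e),int(a):int(d)],None,fx=f,fy=f,interpolation=cv2.INTER_CUBIC)
cv2.imwrite(f"pics/{n}{tag}.png",im)
E
python3 snap.py side 1 180 60 380 240 4
```

```text
clock: 4.35
position: [0.5709, 0.0328, 0.091]
ee_rot: [0.679, 0.734, 0.002, 0.0]
ft_force: [0.4, 0.3, -0.1]
grip_width: 0.998
pos [0.5709 0.0328 0.091 ] yaw 94.4 tilt rotvec deg [-0.1  0.1  0. ] F [ 0.4  0.3 -0.1] g 0.998 t 4.35
delta cm [-0.04  0.02  0.1 ]
```

View pics/side1.png

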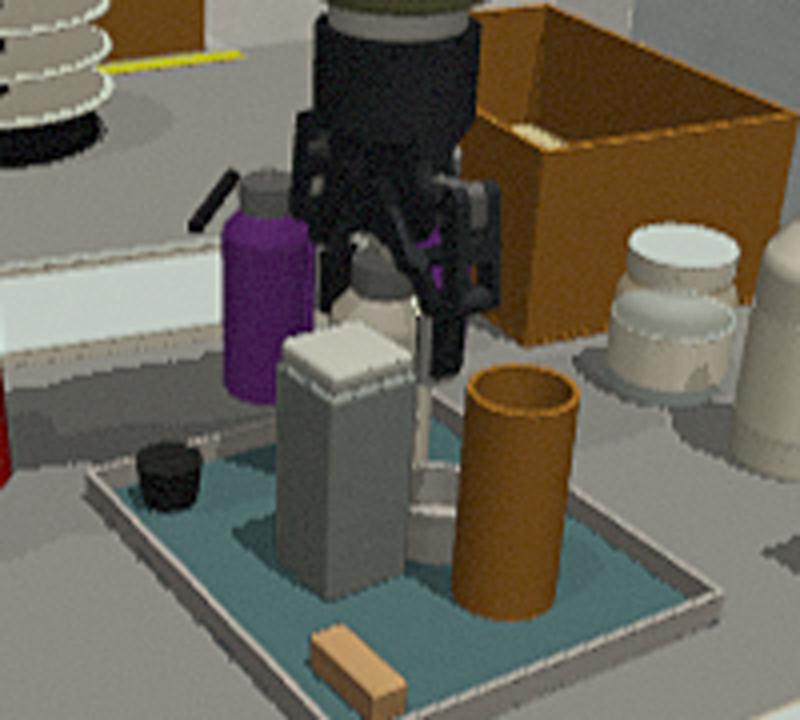

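The fingers straddle the bottle's shoulder at crop (330-450, 200-370), clear of the canister and tube. Next is closing.

```bash
python3 -m pendant '[[[0,0,0],[0,0,0],60],[[0,0,0],[0,0,0],90],[[0,0,0],[0,0,0],120],[[0,0,0],[0,0,0],140],[[0,0,0],[0,0,0],140],[[0,0,0],[0,0,0],140]]' 40; python3 st.py .5705 .033 .26
```

```text
clock: 5.15
position: [0.5713, 0.0331, 0.0919]
ee_rot: [0.679, 0.734, 0.002, 0.001]
ft_force: [-0.5, 0.2, 0.7]
grip_width: 0.616
pos [0.5713 0.0331 0.0919] yaw 94.4 tilt rotvec deg [-0.1  0.2  0. ] F [-0.5  0.2  0.7] g 0.616 t 5.15
delta cm [-8.000e-02 -1.000e-02  1.681e+01]
```

```bash
python3 -m pendant '[[[0,0,1],[0,0,0],140],[[0,0,2],[0,0,0],140],[[0,0,2.5],[0,0,0],140],[[0,0,2.5],[0,0,0],140],[[0,0,2.5],[0,0,0],140],[[0,0,2.5],[0,0,0],140],[[0,0,1.5],[0,0,0],140],[[0,0,0],[0,0,0],140],[[0,0,0],[0,0,0],140]]'; python3 st.py .606 .30 .26
```

```text
clock: 6.28
position: [0.5695, 0.0315, 0.2427]
ee_rot: [0.68, 0.733, 0.001, 0.0]
ft_force: [0.1, 0.1, -1.8]
grip_width: 0.616
pos [0.5695 0.0315 0.2427] yaw 94.3 tilt rotvec deg [-0.   0.1  0. ] F [ 0.1  0.1 -1.8] g 0.616 t 6.275
delta cm [ 3.65 26.85  1.73]
```

```bash
python3 -m pendant '[[[0,0,1.8],[0,0,0],140],[[0.4,2,0],[0,0,0],140],[[0.4,3,0],[0,0,0],140],[[0.4,3,0],[0,0,0],140],[[0.4,3.5,0],[0,0,0],140],[[0.4,3.5,0],[0,0,0],140],[[0.4,3.5,0],[0,0,0],140],[[0.4,3,0],[0,0,0],140],[[0.4,2,0],[0,0,0],140],[[0.2,1,0],[0,0,0],140],[[0,0,0],[0,0,0],140],[[0,0,0],[0,0,0],140]]'; python3 st.py .606 .30 .26
```

```text
clock: 7.78
position: [0.6001, 0.2966, 0.2573]
ee_rot: [0.677, 0.736, -0.002, -0.003]
ft_force: [0.4, -0.4, -1.4]
grip_width: 0.616
pos [0.6001 0.2966 0.2573] yaw 94.8 tilt rotvec deg [-0.1 -0.4 -0. ] F [ 0.4 -0.4 -1.4] g 0.616 t 7.775
delta cm [0.59 0.34 0.27]
```

Now descend in the side tray (target TCP z 0.092).

```bash
python3 -m pendant '[[[0.5,0.3,-2],[0,0.4,0],140],[[0,0,-2.5],[0,0,0],140],[[0,0,-2.5],[0,0,0],140],[[0,0,-2.5],[0,0,0],140],[[0,0,-2.5],[0,0,0],140],[[0,0,-1.5],[0,0,0],140],[[0,0,0],[0,0,0],140],[[0,0,0],[0,0,0],140]]'; python3 st.py .606 .30 .092
```

```text
clock: 8.78
position: [0.6061, 0.2933, 0.112]
ee_rot: [0.68, 0.733, -0.006, -0.006]
ft_force: [0.2, 0.7, -1.1]
grip_width: 0.619
pos [0.6061 0.2933 0.112 ] yaw 94.3 tilt rotvec deg [ 0.1 -1.   0. ] F [ 0.2  0.7 -1.1] g 0.619 t 8.775
delta cm [-0.01  0.67 -2.  ]
```

```bash
python3 -m pendant '[[[0,0.5,-0.6],[0,-1,0],140],[[0,0,-0.6],[0,0,0],140],[[0,0,-0.4],[0,0,0],140],[[0,0,0],[0,0,0],140],[[0,0,0],[0,0,0],140]]'; python3 st.py .606 .30 .092
```

```text
clock: 9.4
position: [0.6069, 0.2996, 0.0971]
ee_rot: [0.68, 0.733, 0.002, 0.001]
ft_force: [0.0, -0.8, -1.2]
grip_width: 0.618
pos [0.6069 0.2996 0.0971] yaw 94.3 tilt rotvec deg [-0.   0.2  0. ] F [ 0.  -0.8 -1.2] g 0.618 t 9.4
delta cm [-0.09  0.04 -0.51]
```

```bash
python3 -m pendant '[[[0,0,-0.3],[0,0,0],140],[[0,0,0],[0,0,0],140],[[0,0,-0.3],[0,0,0],140],[[0,0,0],[0,0,0],140],[[0,0,0],[0,0,0],140]]'; python3 st.py .606 .30 .092
```

```text
clock: 10.02
position: [0.6079, 0.2997, 0.092]
ee_rot: [0.68, 0.733, 0.003, 0.002]
ft_force: [-0.3, -0.6, -0.6]
grip_width: 0.62
pos [0.6079 0.2997 0.092 ] yaw 94.3 tilt rotvec deg [-0.1  0.3  0. ] F [-0.3 -0.6 -0.6] g 0.62 t 10.025
delta cm [-0.19  0.03 -0.  ]
```

```bash
python3 -m pendant '[[[0,0,-0.1],[0,0,0],140],[[0,0,0],[0,0,0],140],[[0,0,0],[0,0,0],80],[[0,0,0],[0,0,0],40],[[0,0,0],[0,0,0],0],[[0,0,0],[0,0,0],0],[[0,0,0],[0,0,0],0]]'; python3 st.py .606 .30 .092; python3 snap.py side 2 120 60 320 240 4
```

```text
clock: 10.9
position: [0.6082, 0.2999, 0.0914]
ee_rot: [0.68, 0.733, 0.003, 0.002]
ft_force: [-0.6, 0.5, -0.1]
grip_width: 0.999
pos [0.6082 0.2999 0.0914] yaw 94.3 tilt rotvec deg [-0.1  0.4  0. ] F [-0.6  0.5 -0.1] g 0.999 t 10.9
delta cm [-0.22  0.01  0.06]
```

View pics/side2.png

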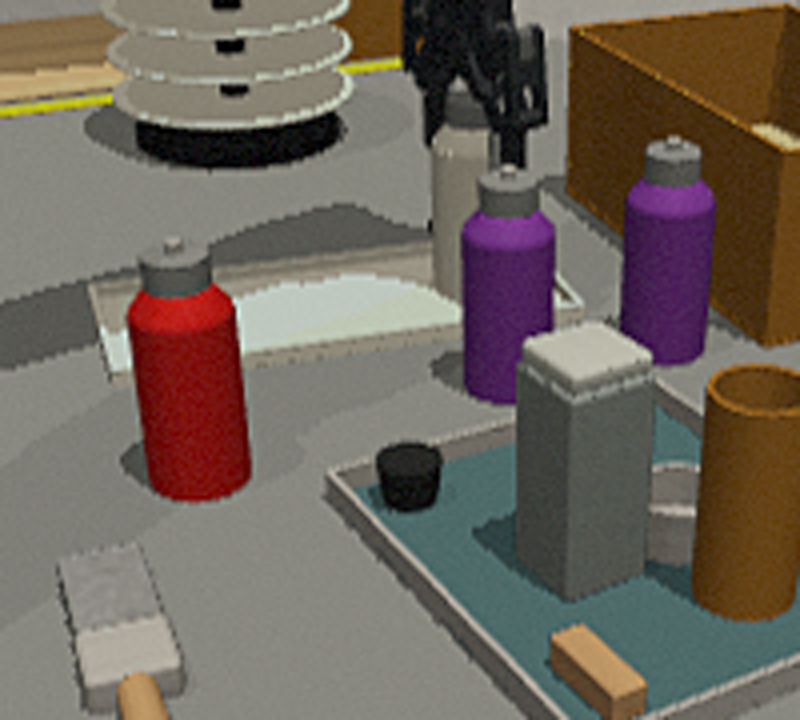

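The bottle stands upright in the side tray at crop (460,220), released. Next, up and over to the canister.

```bash
python3 -m pendant '[[[0,0,2.5],[-0.1,0.4,0],0],[[0,0,2.5],[0,0,0],0],[[0,0,2.5],[0,0,0],0],[[0,0,2],[0,0,0],0],[[-1,-3,0.5],[0,0,0.6],0],[[-1,-4,0],[0,0,0.6],0],[[-1,-4.5,0],[0,0,0.6],0],[[-1,-4.5,0],[0,0,0.6],0],[[-1,-4.5,0],[0,0,0.6],0],[[-1,-4,0],[0,0,0],0],[[-1,-2,0],[0,0,0],0],[[0,0,0],[0,0,0],0]]'; python3 st.py .517 -.028 .084
```

```text
clock: 12.45
position: [0.5343, 0.0282, 0.195]
ee_rot: [0.659, 0.752, 0.001, -0.0]
ft_force: [0.4, 0.4, -0.2]
grip_width: 0.998
pos [0.5343 0.0282 0.195 ] yaw 97.5 tilt rotvec deg [-0.1  0.1  0. ] F [ 0.4  0.4 -0.2] g 0.998 t 12.45
delta cm [ -1.73  -5.62 -11.1 ]
```

```bash
python3 -m pendant '[[[-0.9,-2.8,0],[0,0,0],0],[[-0.6,-2,0],[0,0,0],0],[[0,0,0],[0,0,0],0],[[0,0,0],[0,0,0],0]]'; python3 st.py .517 -.028 .084
```

```text
clock: 12.95
position: [0.5203, -0.015, 0.1951]
ee_rot: [0.657, 0.754, 0.002, -0.0]
ft_force: [0.8, 1.2, -0.5]
grip_width: 0.999
pos [ 0.5203 -0.015   0.1951] yaw 97.9 tilt rotvec deg [-0.2  0.1  0. ] F [ 0.8  1.2 -0.5] g 0.999 t 12.95
delta cm [ -0.33  -1.3  -11.11]
```

```bash
python3 -m pendant '[[[-0.3,-1.2,0],[0,0,0],0],[[0,0,0],[0,0,0],0],[[0,0,-2],[0,0,0],0],[[0,0,-2],[0,0,0],0],[[0,0,-1],[0,0,0],0],[[0,0,0],[0,0,0],0],[[0,0,0],[0,0,0],0]]'; python3 st.py .517 -.028 .084
```

```text
clock: 13.82
position: [0.5185, -0.0253, 0.1447]
ee_rot: [0.656, 0.755, 0.003, 0.0]
ft_force: [-0.6, -0.0, -0.3]
grip_width: 0.995
pos [ 0.5185 -0.0253  0.1447] yaw 98.1 tilt rotvec deg [-0.3  0.2  0. ] F [-0.6 -0.  -0.3] g 0.995 t 13.825
delta cm [-0.15 -0.27 -6.07]
```

```bash
python3 -m pendant '[[[-0.15,-0.25,0],[-0.3,0.2,-0.3],0],[[0,0,0],[0,0,0],0],[[0,0,-2],[0,0,0],0],[[0,0,-2],[0,0,0],0],[[0,0,-1.5],[0,0,0],0],[[0,0,0],[0,0,0],0],[[0,0,0],[0,0,0],0]]'; python3 st.py .517 -.028 .084
```

```text
clock: 14.7
position: [0.5188, -0.028, 0.0912]
ee_rot: [0.658, 0.753, 0.002, 0.002]
ft_force: [-0.0, 0.5, -0.3]
grip_width: 1.003
pos [ 0.5188 -0.028   0.0912] yaw 97.7 tilt rotvec deg [0.  0.3 0. ] F [-0.   0.5 -0.3] g 1.003 t 14.7
delta cm [-0.18 -0.   -0.72]
```

```bash
python3 -m pendant '[[[-0.1,0,-0.7],[0,0.3,0],0],[[0,0,0],[0,0,0],0],[[0,0,0],[0,0,0],0],[[0,0,0],[0,0,0],60],[[0,0,0],[0,0,0],90],[[0,0,0],[0,0,0],120],[[0,0,0],[0,0,0],150],[[0,0,0],[0,0,0],150],[[0,0,0],[0,0,0],150]]'; python3 st.py .517 -.028 .25
```

```text
clock: 15.82
position: [0.5187, -0.0277, 0.0852]
ee_rot: [0.658, 0.753, 0.001, 0.001]
ft_force: [-0.1, 1.4, 0.5]
grip_width: 0.557
pos [ 0.5187 -0.0277  0.0852] yaw 97.8 tilt rotvec deg [-0.   0.1  0. ] F [-0.1  1.4  0.5] g 0.557 t 15.825
delta cm [-0.17 -0.03 16.48]
```

```bash
python3 -m pendant '[[[0,0,1],[0,0,0],150],[[0,0,2],[0,0,0],150],[[0,0,2.5],[0,0,0],150],[[0,0,2.5],[0,0,0],150],[[0,0,2.5],[0,0,0],150],[[0,0,2.5],[0,0,0],150],[[0,0,2.5],[0,0,0],150],[[0,0,1],[0,0,0],150],[[0,0,0],[0,0,0],150],[[0,0,0],[0,0,0],150]]'; python3 st.py .517 .309 .25
```

```text
clock: 17.08
position: [0.5159, -0.0291, 0.2569]
ee_rot: [0.658, 0.753, -0.001, -0.0]
ft_force: [0.5, -0.6, -1.6]
grip_width: 0.56
pos [ 0.5159 -0.0291  0.2569] yaw 97.6 tilt rotvec deg [ 0. -0.  0.] F [ 0.5 -0.6 -1.6] g 0.56 t 17.075
delta cm [ 0.11 33.81 -0.69]
```

```bash
python3 -m pendant '[[[0,2,0],[0,0,0],150],[[0,3,0],[0,0,0],150],[[0,4,0],[0,0,0],150],[[0,4,0],[0,0,0],150],[[0,4,0],[0,0,0],150],[[0,4,0],[0,0,0],150],[[0,4,0],[0,0,0],150],[[0,4,0],[0,0,0],150],[[0,2.5,0],[0,0,0],150],[[0,1,0],[0,0,0],150],[[0,0,0],[0,0,0],150],[[0,0,0],[0,0,0],150]]'; python3 st.py .517 .309 .085
```

```text
clock: 18.58
position: [0.5115, 0.3002, 0.2453]
ee_rot: [0.661, 0.75, -0.009, -0.002]
ft_force: [-0.1, 1.0, -2.8]
grip_width: 0.559
pos [0.5115 0.3002 0.2453] yaw 97.2 tilt rotvec deg [ 0.6 -0.9  0. ] F [-0.1  1.  -2.8] g 0.559 t 18.575
delta cm [  0.55   0.88 -16.03]
```

```bash
python3 -m pendant '[[[0.5,0.8,-1],[0.6,-0.9,0],150],[[0,0,-2.5],[0,0,0],150],[[0,0,-2.5],[0,0,0],150],[[0,0,-2.5],[0,0,0],150],[[0,0,-2.5],[0,0,0],150],[[0,0,-1.5],[0,0,0],150],[[0,0,0],[0,0,0],150],[[0,0,0],[0,0,0],150]]'; python3 st.py .517 .309 .085
```

```text
clock: 19.58
position: [0.5197, 0.3048, 0.1159]
ee_rot: [0.664, 0.748, 0.004, 0.002]
ft_force: [-0.2, 0.7, -1.8]
grip_width: 0.56
pos [0.5197 0.3048 0.1159] yaw 96.8 tilt rotvec deg [-0.2  0.4  0. ] F [-0.2  0.7 -1.8] g 0.56 t 19.575
delta cm [-0.27  0.42 -3.09]
```

```bash
python3 -m pendant '[[[-0.2,0.4,-1],[-0.2,0.4,0],150],[[0,0,-1],[0,0,0],150],[[0,0,-0.4],[0,0,0],150],[[0,0,0],[0,0,0],150],[[0,0,0],[0,0,0],150]]'; python3 st.py .517 .309 .085
```

```text
clock: 20.2
position: [0.5183, 0.3098, 0.0918]
ee_rot: [0.664, 0.748, 0.001, 0.0]
ft_force: [-0.1, -0.0, -1.9]
grip_width: 0.559
pos [0.5183 0.3098 0.0918] yaw 96.8 tilt rotvec deg [-0.1  0.1  0. ] F [-0.1 -0.  -1.9] g 0.559 t 20.2
delta cm [-0.13 -0.08 -0.68]
```

```bash
python3 -m pendant '[[[0,0,-0.4],[0,0,0],150],[[0,0,0],[0,0,0],150],[[0,0,-0.3],[0,0,0],150],[[0,0,0],[0,0,0],150],[[0,0,0],[0,0,0],150]]'; python3 st.py .517 .309 .085
```

```text
clock: 20.82
position: [0.5189, 0.3102, 0.0853]
ee_rot: [0.664, 0.748, 0.002, 0.0]
ft_force: [0.4, 1.1, -1.4]
grip_width: 0.555
pos [0.5189 0.3102 0.0853] yaw 96.8 tilt rotvec deg [-0.2  0.2  0. ] F [ 0.4  1.1 -1.4] g 0.555 t 20.825
delta cm [-0.19 -0.12 -0.03]
```

```bash
python3 -m pendant '[[[0,0,-0.2],[0,0,0],150],[[0,0,0],[0,0,0],150],[[0,0,0],[0,0,0],150]]'; python3 st.py;python3 -m pendant '[[[0,0,0],[0,0,0],80],[[0,0,0],[0,0,0],40],[[0,0,0],[0,0,0],0],[[0,0,0],[0,0,0],0],[[0,0,0],[0,0,0],0]]'; python3 st.py; python3 snap.py side 3 120 60 320 240 4
```

```text
clock: 21.2
position: [0.5192, 0.3111, 0.0848]
ee_rot: [0.664, 0.748, 0.003, 0.0]
ft_force: [-0.5, 0.5, -0.7]
grip_width: 0.555
pos [0.5192 0.3111 0.0848] yaw 96.8 tilt rotvec deg [-0.3  0.3  0. ] F [-0.5  0.5 -0.7] g 0.555 t 21.2
clock: 21.82
position: [0.5194, 0.311, 0.0847]
ee_rot: [0.664, 0.748, 0.003, 0.0]
ft_force: [0.7, -0.3, -0.0]
grip_width: 1.002
pos [0.5194 0.311  0.0847] yaw 96.8 tilt rotvec deg [-0.3  0.3  0. ] F [ 0.7 -0.3 -0. ] g 1.002 t 21.825
```

View pics/side3.png

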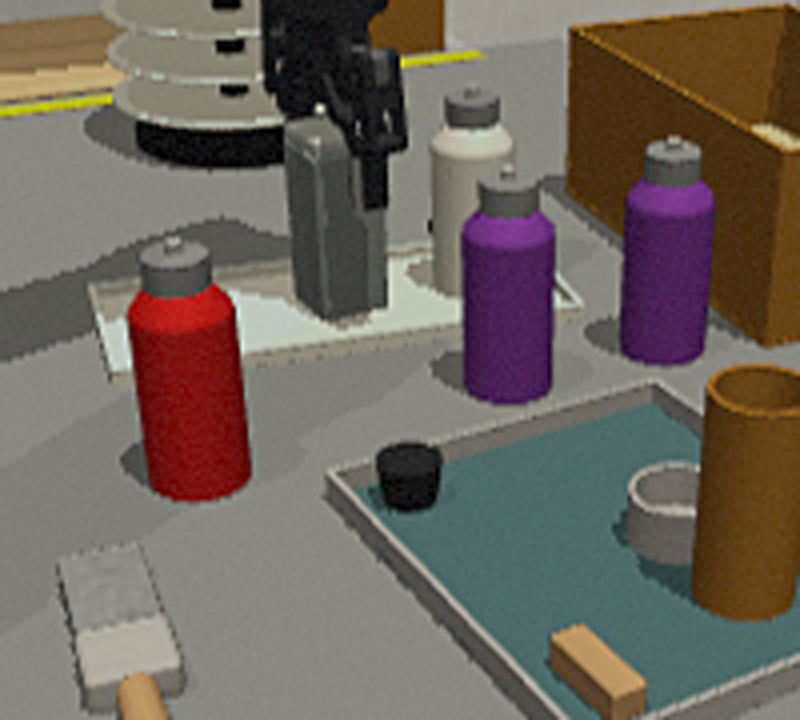

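The canister stands upright in the tray at crop (335,240). Next is the tube.

```bash
python3 -m pendant '[[[0,0,2.5],[-0.3,0.3,0],0],[[0,0,2.5],[0,0,0],0],[[0,0,2.5],[0,0,0],0],[[0,0,3],[0,0,0],0],[[0,0,1.5],[0,0,0],0],[[0,0,0],[0,0,0],0]]' ;python3 -m pendant '[[[0.7,-3,0],[0,0,-0.6],0],[[0.7,-4.5,0],[0,0,-0.6],0],[[0.7,-5,0],[0,0,-0.6],0],[[0.7,-5,0],[0,0,-0.6],0],[[0.7,-5,0],[0,0,-0.6],0],[[0.7,-5,0],[0,0,0],0],[[0.7,-5,0],[0,0,0],0],[[0.7,-4,0],[0,0,0],0],[[0.3,-2,0],[0,0,0],0],[[0,0,0],[0,0,0],0],[[0,0,0],[0,0,0],0]]'; python3 st.py .578 -.080 .076
```

```text
clock: 22.62
position: [0.5185, 0.3104, 0.2071]
ee_rot: [0.664, 0.748, -0.001, -0.0]
ft_force: [0.1, -0.5, -1.2]
grip_width: 0.998
clock: 24.0
position: [0.5704, -0.0857, 0.1919]
ee_rot: [0.683, 0.731, -0.01, -0.005]
ft_force: [-0.2, 0.2, 0.4]
grip_width: 1.001
pos [ 0.5704 -0.0857  0.1919] yaw 93.9 tilt rotvec deg [ 0.4 -1.2  0. ] F [-0.2  0.2  0.4] g 1.001 t 24.0
delta cm [  0.76   0.57 -11.59]
```

```bash
python3 -m pendant '[[[0.7,0.5,0],[0.4,-1.2,0],0],[[0,0,0],[0,0,0],0],[[0,0,-2],[0,0,0],0],[[0,0,-2],[0,0,0],0],[[0,0,-1],[0,0,0],0],[[0,0,0],[0,0,0],0],[[0,0,0],[0,0,0],0]]'; python3 st.py .578 -.080 .076; python3 snap.py top 4
```

```text
clock: 24.88
position: [0.579, -0.0746, 0.1416]
ee_rot: [0.68, 0.733, 0.002, 0.001]
ft_force: [-0.4, 0.1, 0.4]
grip_width: 1.001
pos [ 0.579  -0.0746  0.1416] yaw 94.3 tilt rotvec deg [-0.1  0.2  0. ] F [-0.4  0.1  0.4] g 1.001 t 24.875
delta cm [-0.1  -0.54 -6.56]
```

View pics/top4.png

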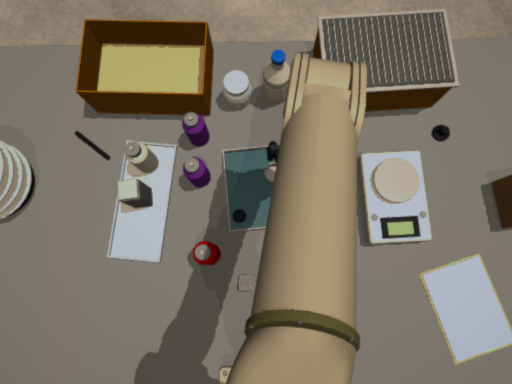

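The top view shows the bottle (138,155) and canister (133,192) both standing in the side tray. The tube itself is hidden under the arm.

```bash
python3 - <<'E'
from meas import *
c=load("top4.npz");W=cloud(c)
for k,lo,hi,b in [("cap",.12,.15,(.55,.68,.25,.35)),("can",.118,.135,(.46,.57,.25,.36))]: print(k,*circ(W,big(comps(W,c,lo,hi,b))))
E
python3 -m pendant '[[[-0.1,-0.5,0],[0,0,0],0],[[0,0,0],[0,0,0],0],[[0,0,-2],[0,0,0],0],[[0,0,-2],[0,0,0],0],[[0,0,-1.5],[0,0,0],0],[[0,0,-0.5],[0,0,0],0],[[0,0,0],[0,0,0],0],[[0,0,0],[0,0,0],0]]'; python3 st.py .578 -.080 .076
```

```text
cap 201 [0.6081 0.2997 0.0171] [608.5 299.7] [31.8 32.3] 59.6
can 385 [0.5175 0.3094 0.0292] [517.9 310. ] [44.3 44.3] 6.7
clock: 25.92
position: [0.5797, -0.0807, 0.0829]
ee_rot: [0.68, 0.733, 0.004, 0.003]
ft_force: [0.2, 0.3, 0.4]
grip_width: 1.002
pos [ 0.5797 -0.0807  0.0829] yaw 94.3 tilt rotvec deg [-0.2  0.5  0. ] F [0.2 0.3 0.4] g 1.002 t 25.925
delta cm [-0.17  0.07 -0.69]
```

```bash
python3 -m pendant '[[[-0.15,0,-0.6],[-0.2,0.5,0],0],[[0,0,0],[0,0,0],0],[[0,0,0],[0,0,0],0],[[0,0,0],[0,0,0],60],[[0,0,0],[0,0,0],90],[[0,0,0],[0,0,0],120],[[0,0,0],[0,0,0],150],[[0,0,0],[0,0,0],150],[[0,0,0],[0,0,0],150]]' 30; python3 st.py; python3 -m pendant '[[[0,0,1],[0,0,0],150],[[0,0,2],[0,0,0],150],[[0,0,2.5],[0,0,0],150],[[0,0,2.5],[0,0,0],150],[[0,0,2.5],[0,0,0],150],[[0,0,2.5],[0,0,0],150],[[0,0,2.5],[0,0,0],150],[[0,0,1],[0,0,0],150],[[0,0,0],[0,0,0],150],[[0,0,0],[0,0,0],150]]'; python3 st.py .427 .318 .25
```

```text
clock: 27.05
position: [0.5788, -0.0806, 0.0778]
ee_rot: [0.68, 0.733, 0.0, 0.001]
ft_force: [-1.3, 0.1, 0.9]
grip_width: 0.579
pos [ 0.5788 -0.0806  0.0778] yaw 94.3 tilt rotvec deg [0.  0.1 0. ] F [-1.3  0.1  0.9] g 0.579 t 27.05
clock: 28.3
position: [0.5774, -0.0816, 0.2508]
ee_rot: [0.681, 0.733, 0.0, 0.001]
ft_force: [-1.1, -0.2, -1.3]
grip_width: 0.578
pos [ 0.5774 -0.0816  0.2508] yaw 94.2 tilt rotvec deg [0.1 0.1 0. ] F [-1.1 -0.2 -1.3] g 0.578 t 28.3
delta cm [-15.04  39.96  -0.08]
```

```bash
python3 -m pendant '[[[-1,2.5,0.2],[0,0,0],150],[[-1.5,4,0.2],[0,0,0],150],[[-1.5,4.5,0.2],[0,0,0],150],[[-1.6,4.5,0.2],[0,0,0],150],[[-1.6,4.5,0],[0,0,0],150],[[-1.6,4.5,0],[0,0,0],150],[[-1.6,4.5,0],[0,0,0],150],[[-1.6,4,0],[0,0,0],150],[[-1.2,2.5,0],[0,0,0],150],[[-0.5,1,0],[0,0,0],150],[[0,0,0],[0,0,0],150],[[0,0,0],[0,0,0],150]]'; python3 st.py .427 .318 .25
```

```text
clock: 29.8
position: [0.4304, 0.2898, 0.2475]
ee_rot: [0.682, 0.731, -0.008, -0.001]
ft_force: [-0.5, -0.6, -0.4]
grip_width: 0.579
pos [0.4304 0.2898 0.2475] yaw 94.0 tilt rotvec deg [ 0.6 -0.7  0. ] F [-0.5 -0.6 -0.4] g 0.579 t 29.8
delta cm [-0.34  2.82  0.25]
```

```bash
python3 -m pendant '[[[-0.3,1.5,0],[0.6,-0.7,0],150],[[0,1,-1],[0,0,0],150],[[0,0,-2.5],[0,0,0],150],[[0,0,-2.5],[0,0,0],150],[[0,0,-2.5],[0,0,0],150],[[0,0,-2.5],[0,0,0],150],[[0,0,-2],[0,0,0],150],[[0,0,0],[0,0,0],150],[[0,0,0],[0,0,0],150]]'; python3 st.py .427 .318 .078
```

```text
clock: 30.92
position: [0.4275, 0.3171, 0.1104]
ee_rot: [0.683, 0.731, 0.0, 0.0]
ft_force: [-0.1, -0.5, 0.3]
grip_width: 0.582
pos [0.4275 0.3171 0.1104] yaw 93.9 tilt rotvec deg [-0.  0.  0.] F [-0.1 -0.5  0.3] g 0.582 t 30.925
delta cm [-0.05  0.09 -3.24]
```

```bash
python3 -m pendant '[[[0,0,-1.2],[0,0,0],150],[[0,0,-0.8],[0,0,0],150],[[0,0,0],[0,0,0],150],[[0,0,0],[0,0,0],150],[[0,0,-0.5],[0,0,0],150],[[0,0,0],[0,0,0],150],[[0,0,0],[0,0,0],150]]'; python3 st.py .427 .318 .078
```

```text
clock: 31.8
position: [0.4284, 0.318, 0.0856]
ee_rot: [0.683, 0.731, 0.002, 0.0]
ft_force: [-0.1, -0.3, -1.1]
grip_width: 0.58
pos [0.4284 0.318  0.0856] yaw 93.9 tilt rotvec deg [-0.1  0.2  0. ] F [-0.1 -0.3 -1.1] g 0.58 t 31.8
delta cm [-0.14  0.   -0.76]
```

```bash
python3 -m pendant '[[[0,0,-0.5],[0,0,0],150],[[0,0,0],[0,0,0],150],[[0,0,-0.3],[0,0,0],150],[[0,0,0],[0,0,0],150],[[0,0,-0.2],[0,0,0],150],[[0,0,0],[0,0,0],150],[[0,0,0],[0,0,0],150]]'; python3 st.py .427 .318 .078
```

```text
clock: 32.67
position: [0.4297, 0.3196, 0.0772]
ee_rot: [0.683, 0.731, 0.004, 0.0]
ft_force: [0.4, 0.5, -0.2]
grip_width: 0.574
pos [0.4297 0.3196 0.0772] yaw 93.9 tilt rotvec deg [-0.3  0.3  0. ] F [ 0.4  0.5 -0.2] g 0.574 t 32.675
delta cm [-0.27 -0.16  0.08]
```

```bash
python3 -m pendant '[[[0,0,0],[0,0,0],80],[[0,0,0],[0,0,0],40],[[0,0,0],[0,0,0],0],[[0,0,0],[0,0,0],0],[[0,0,0],[0,0,0],0],[[0,0,2],[-0.3,0.3,0],0],[[0,0,3],[0,0,0],0],[[0,0,3],[0,0,0],0],[[0,0,3],[0,0,0],0],[[0,0,0.5],[0,0,0],0],[[0,0,0],[0,0,0],0]]'; python3 st.py .574 -.0243 .15;python3 snap.py side 5 120 60 340 230 3.5; python3 snap.py top 5 
```

```text
clock: 34.05
position: [0.4286, 0.3184, 0.1939]
ee_rot: [0.683, 0.731, -0.001, 0.0]
ft_force: [0.5, 0.7, -0.5]
grip_width: 0.996
pos [0.4286 0.3184 0.1939] yaw 93.9 tilt rotvec deg [ 0.1 -0.1  0. ] F [ 0.5  0.7 -0.5] g 0.996 t 34.05
delta cm [ 14.54 -34.27  -4.39]
```

View pics/side5.png

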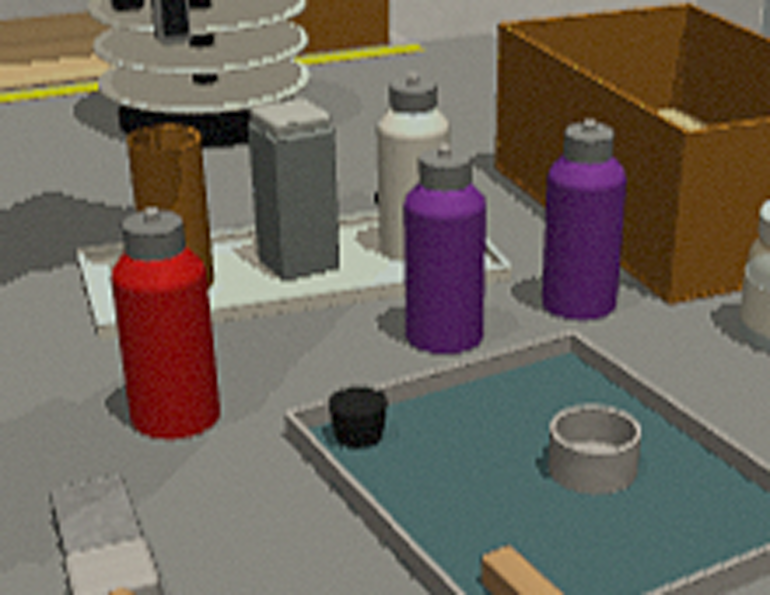

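```bash
python3 - <<'E'
from meas import *
for n in("side","top"):
    c=load(n+"5.npz");W=cloud(c);H=hsv(c)
    m=comps(W,c,.026,.036,(.53,.62,-.07,.02))
    print(n,"dish",*circ(W,big(m)))
    m=comps(W,c,.06,.07,(.4,.7,-.4,-.2));print("pan",*circ(W,big(m)))
E
```

```text
side dish 195 [ 0.5743 -0.0255  0.0273] [573.8 -26.2] [50.7 51.1] 9.2
pan 4108 [ 0.5425 -0.3153  0.0561] [ 541.9 -315.6] [108.5 109.5] 63.5
top dish 93 [ 0.5747 -0.0246  0.0264] [573.8 -24.6] [49.9 51. ] 23.4
pan 1609 [ 0.5424 -0.3144  0.0553] [ 542.5 -313.9] [107.8 109.1] 44.2
```

All three stand upright in the side tray: tube at crop (170,200), canister (295,190), bottle (412,180). The dish stands free at (595,447). Next the arm goes to the dish.

```bash
python3 -m pendant '[[[1,-2.5,0.2],[0,0,0],0],[[1.8,-4,0],[0,0,0],0],[[1.9,-4.5,0],[0,0,0],0],[[1.9,-4.5,0],[0,0,0],0],[[1.9,-4.5,0],[0,0,0],0],[[1.9,-4.5,0],[0,0,0],0],[[1.9,-4.5,0],[0,0,0],0],[[1.2,-2.5,0],[0,0,0],0],[[0.5,-1,0],[0,0,0],0],[[0,0,0],[0,0,0],0],[[0,0,0],[0,0,0],0]]'; python3 st.py .5745 -.025 .10
```

```text
clock: 35.52
position: [0.5653, -0.0161, 0.1843]
ee_rot: [0.681, 0.732, -0.009, -0.003]
ft_force: [-0.4, 0.3, 0.0]
grip_width: 0.998
pos [ 0.5653 -0.0161  0.1843] yaw 94.2 tilt rotvec deg [ 0.5 -1.   0. ] F [-0.4  0.3  0. ] g 0.998 t 35.525
delta cm [ 0.92 -0.89 -8.43]
```

```bash
python3 -m pendant '[[[0.9,-0.8,-1],[0.5,-1,0],0],[[0,0,-2],[0,0,0],0],[[0,0,-2.5],[0,0,0],0],[[0,0,-2.5],[0,0,0],0],[[0,0,-2],[0,0,0],0],[[0,0,-1],[0,0,0],0],[[0,0,0],[0,0,0],0],[[0,0,0],[0,0,0],0]]'; python3 st.py .5745 -.025 .025
```

```text
clock: 36.52
position: [0.5757, -0.0214, 0.069]
ee_rot: [0.679, 0.735, 0.003, 0.001]
ft_force: [0.6, 0.1, 1.1]
grip_width: 0.999
pos [ 0.5757 -0.0214  0.069 ] yaw 94.5 tilt rotvec deg [-0.2  0.4  0. ] F [0.6 0.1 1.1] g 0.999 t 36.525
delta cm [-0.12 -0.36 -4.4 ]
```

```bash
python3 -m pendant '[[[-0.1,-0.3,-1],[-0.2,0.4,0],0],[[0,0,-1.2],[0,0,0],0],[[0,0,-0.8],[0,0,0],0],[[0,0,0],[0,0,0],0],[[0,0,-0.5],[0,0,0],0],[[0,0,0],[0,0,0],0],[[0,0,0],[0,0,0],0]]'; python3 st.py .5745 -.025 .025
```

```text
clock: 37.4
position: [0.5754, -0.0245, 0.0327]
ee_rot: [0.679, 0.735, 0.0, 0.0]
ft_force: [0.4, 0.0, 0.1]
grip_width: 1.0
pos [ 0.5754 -0.0245  0.0327] yaw 94.5 tilt rotvec deg [0.  0.1 0. ] F [0.4 0.  0.1] g 1.0 t 37.4
delta cm [-0.09 -0.05 -0.77]
```

```bash
python3 -m pendant '[[[-0.1,0,-0.5],[0,0,0],0],[[0,0,0],[0,0,0],0],[[0,0,-0.3],[0,0,0],0],[[0,0,0],[0,0,0],0],[[0,0,0],[0,0,0],0]]'; python3 st.py .5745 -.025 .025
```

```text
clock: 38.02
position: [0.5745, -0.0245, 0.0244]
ee_rot: [0.679, 0.735, 0.0, 0.001]
ft_force: [-0.7, -0.7, -0.0]
grip_width: 1.001
pos [ 0.5745 -0.0245  0.0244] yaw 94.5 tilt rotvec deg [0.  0.1 0. ] F [-0.7 -0.7 -0. ] g 1.001 t 38.025
delta cm [-0.   -0.05  0.06]
```

```bash
python3 -m pendant '[[[0,0,0],[0,0,0],60],[[0,0,0],[0,0,0],90],[[0,0,0],[0,0,0],120],[[0,0,0],[0,0,0],150],[[0,0,0],[0,0,0],150],[[0,0,0],[0,0,0],150]]' 30; python3 st.py; python3 snap.py side 6 180 60 380 240 4
```

```text
clock: 38.78
position: [0.5747, -0.0245, 0.0249]
ee_rot: [0.678, 0.735, 0.001, 0.001]
ft_force: [-0.4, 1.0, 1.2]
grip_width: 0.608
pos [ 0.5747 -0.0245  0.0249] yaw 94.5 tilt rotvec deg [-0.   0.1  0. ] F [-0.4  1.   1.2] g 0.608 t 38.775
```

View pics/side6.png

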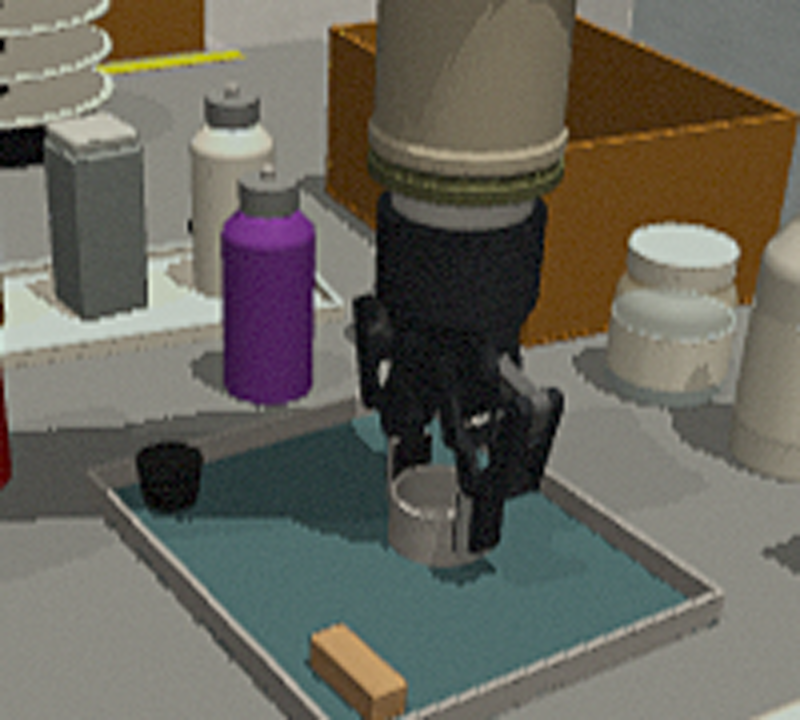

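The dish at crop (440,515) is held across its outside. Lift and carry to the pan.

```bash
python3 -m pendant '[[[0,0,1],[0,0,0],150],[[0,0,2],[0,0,0],150],[[0,0,2.5],[0,0,0],150],[[0,0,2.5],[0,0,0],150],[[0,0,2],[0,0,0],150],[[0,0,1],[0,0,0],150],[[0,0,0],[0,0,0],150]]'; python3 -m pendant '[[[-0.2,-2,0],[0,0,0],150],[[-0.3,-3,0],[0,0,0],150],[[-0.4,-4,0],[0,0,0],150],[[-0.4,-4,0],[0,0,0],150],[[-0.4,-4,0],[0,0,0],150],[[-0.4,-4,0],[0,0,0],150],[[-0.4,-3,0],[0,0,0],150],[[-0.3,-2,0],[0,0,0],150],[[-0.2,-1,0],[0,0,0],150],[[0,0,0],[0,0,0],150],[[0,0,0],[0,0,0],150]]'; python3 st.py .5423 -.3147 .086
```

```text
clock: 39.7
position: [0.5741, -0.025, 0.1405]
ee_rot: [0.679, 0.734, 0.001, 0.001]
ft_force: [-0.3, -0.9, -1.8]
grip_width: 0.599
clock: 41.08
position: [0.5321, -0.3137, 0.1318]
ee_rot: [0.681, 0.732, -0.005, -0.004]
ft_force: [-0.4, 0.5, -1.1]
grip_width: 0.598
pos [ 0.5321 -0.3137  0.1318] yaw 94.1 tilt rotvec deg [ 0.1 -0.7  0. ] F [-0.4  0.5 -1.1] g 0.598 t 41.075
delta cm [ 1.02 -0.1  -4.58]
```

```bash
python3 -m pendant '[[[1,-0.1,0],[0.1,-0.7,0],150],[[0,0,0],[0,0,0],150],[[0,0,-1.5],[0,0,0],150],[[0,0,-1],[0,0,0],150],[[0,0,0],[0,0,0],150],[[0,0,0],[0,0,0],150]]'; python3 st.py .5423 -.3147 .086; python3 snap.py side 7 250 130 480 300 3.4
```

```text
clock: 41.82
position: [0.5436, -0.3119, 0.1042]
ee_rot: [0.68, 0.733, 0.0, -0.0]
ft_force: [-0.4, 0.6, -0.7]
grip_width: 0.6
pos [ 0.5436 -0.3119  0.1042] yaw 94.3 tilt rotvec deg [-0.1 -0.  -0. ] F [-0.4  0.6 -0.7] g 0.6 t 41.825
delta cm [-0.13 -0.28 -1.82]
```

View pics/side7.png

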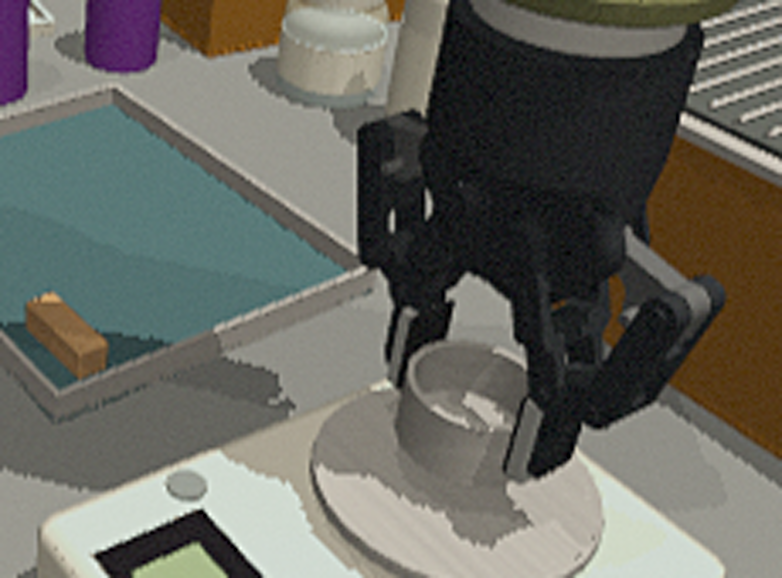

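The dish hangs level above the pan, at crop (465,420) over a pan centred near (457,490). Lower it.

```bash
python3 -m pendant '[[[-0.1,-0.25,-0.6],[0,0,0],150],[[0,0,0],[0,0,0],150],[[0,0,-0.6],[0,0,0],150],[[0,0,0],[0,0,0],150],[[0,0,0],[0,0,0],150]]'; python3 st.py .5423 -.3147 .086
```

```text
clock: 42.5
position: [0.5426, -0.3149, 0.0919]
ee_rot: [0.68, 0.733, 0.0, -0.0]
ft_force: [0.5, 0.2, -0.5]
grip_width: 0.6
pos [ 0.5426 -0.3149  0.0919] yaw 94.3 tilt rotvec deg [-0.  0.  0.] F [ 0.5  0.2 -0.5] g 0.6 t 42.5
delta cm [-0.03  0.02 -0.59]
```

```bash
python3 -m pendant '[[[0,0,-0.3],[0,0,0],150],[[0,0,0],[0,0,0],150],[[0,0,-0.2],[0,0,0],150],[[0,0,0],[0,0,0],150],[[0,0,0],[0,0,0],150]]'; python3 st.py .5423 -.3147 .086
```

```text
clock: 43.12
position: [0.5428, -0.3149, 0.0867]
ee_rot: [0.68, 0.733, 0.001, 0.0]
ft_force: [-0.5, -1.0, -1.5]
grip_width: 0.597
pos [ 0.5428 -0.3149  0.0867] yaw 94.3 tilt rotvec deg [-0.  0.  0.] F [-0.5 -1.  -1.5] g 0.597 t 43.125
delta cm [-0.05  0.02 -0.07]
```

```bash
python3 -m pendant '[[[0,0,-0.15],[0,0,0],150],[[0,0,0],[0,0,0],150],[[0,0,0],[0,0,0],150]]'; python3 st.py;python3 -m pendant '[[[0,0,0],[0,0,0],150]]';python3 st.py .5423 -.3147 .086
```

```text
clock: 43.5
position: [0.543, -0.315, 0.086]
ee_rot: [0.68, 0.733, 0.001, 0.0]
ft_force: [1.4, -0.4, -0.8]
grip_width: 0.602
pos [ 0.543 -0.315  0.086] yaw 94.3 tilt rotvec deg [-0.   0.1  0. ] F [ 1.4 -0.4 -0.8] g 0.602 t 43.5
clock: 43.62
position: [0.543, -0.315, 0.086]
ee_rot: [0.68, 0.733, 0.001, 0.0]
ft_force: [-0.3, -0.2, 1.2]
grip_width: 0.6
pos [ 0.543 -0.315  0.086] yaw 94.3 tilt rotvec deg [-0.   0.1  0. ] F [-0.3 -0.2  1.2] g 0.6 t 43.625
delta cm [-0.07  0.03  0.  ]
```

```bash
python3 -m pendant '[[[0,0,0],[0,0,0],110],[[0,0,0],[0,0,0],80],[[0,0,0],[0,0,0],40],[[0,0,0],[0,0,0],0],[[0,0,0],[0,0,0],0],[[0,0,0],[0,0,0],0],[[0,0,2],[0,0,0],0],[[0,0,2.5],[0,0,0],0],[[0,0,3],[0,0,0],0],[[0,0,3],[0,0,0],0],[[0,0,1],[0,0,0],0],[[0,0,0],[0,0,0],0]]'; python3 st.py; python3 snap.py side 8 250 130 480 300 3.4;python3 - <<'E'
from meas import *
c=load("side8.npz");W=cloud(c)
print("dish",*circ(W,big(comps(W,c,.088,.1,(.48,.6,-.38,-.25)))));print("pan",*circ(W,big(comps(W,c,.06,.07,(.4,.7,-.4,-.2)))))
E
```

```text
clock: 45.12
position: [0.543, -0.3158, 0.2105]
ee_rot: [0.68, 0.733, 0.001, 0.002]
ft_force: [-0.0, 0.8, -1.2]
grip_width: 0.999
pos [ 0.543  -0.3158  0.2105] yaw 94.3 tilt rotvec deg [0.1 0.3 0. ] F [-0.   0.8 -1.2] g 0.999 t 45.125
dish 463 [ 0.543  -0.3172  0.0269] [ 542.1 -316.8] [52.4 50.6] 52.8
pan 2738 [ 0.5416 -0.3147  0.0556] [ 539.  -317.6] [102.5 109.4] 37.6
```

View pics/side8.png

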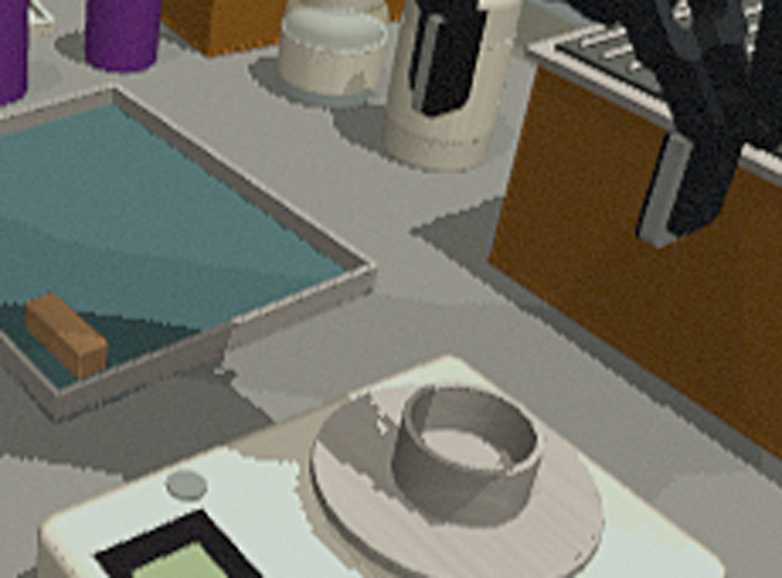

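The dish stands level on the pan at crop (465,455), about 3 mm from the pan centre. Now the tube goes back.

```bash
python3 -m pendant '[[[-0.3,3,0],[0,0,0],0],[[-0.8,4.5,0],[0,0,0],0],[[-0.8,5,0],[0,0,0],0],[[-0.8,5,0],[0,0,0],0],[[-0.9,5,0],[0,0,0],0],[[-0.9,5,0],[0,0,0],0],[[-0.9,5,0],[0,0,0],0],[[-0.9,5,0],[0,0,0],0],[[-0.9,5,0],[0,0,0],0],[[-0.9,5,0],[0,0,0],0],[[-0.9,5,0],[0,0,0],0],[[-0.6,4,0],[0,0,0],0]]'; python3 -m pendant '[[[-0.4,2,0],[0,0,0],0],[[0,0,0],[0,0,0],0],[[0,0,0],[0,0,0],0]]';python3 st.py .429 .319 .15; python3 snap.py side 9
```

```text
clock: 46.68
position: [0.4336, 0.2632, 0.1963]
ee_rot: [0.682, 0.732, -0.008, -0.003]
ft_force: [0.7, -0.5, -0.5]
grip_width: 1.003
clock: 47.05
position: [0.4269, 0.2852, 0.1929]
ee_rot: [0.68, 0.733, -0.01, -0.004]
ft_force: [0.4, -0.2, -0.1]
grip_width: 1.004
pos [0.4269 0.2852 0.1929] yaw 94.3 tilt rotvec deg [ 0.6 -1.1  0. ] F [ 0.4 -0.2 -0.1] g 1.004 t 47.05
delta cm [ 0.21  3.38 -4.29]
```

```bash
python3 -m pendant '[[[0.1,2,0],[0.6,-1.1,0],0],[[0,1.2,0],[0,0,0],0],[[0,0,0],[0,0,0],0],[[0,0,0],[0,0,0],0],[[0,0,-1.5],[0,0,0],0],[[0,0,-1],[0,0,0],0],[[0,0,0],[0,0,0],0],[[0,0,0],[0,0,0],0]]';python3 st.py .4297 .3196 .077; python3 - <<'E'
from meas import *
c=load("side9.npz");W=cloud(c);H=hsv(c)
am=(H[...,1]>120)&(H[...,0]<25)
print("tube",*circ(W,big(am&comps(W,c,.105,.125,(.39,.47,.27,.37)))))
E
```

```text
clock: 48.1
position: [0.4286, 0.3169, 0.1655]
ee_rot: [0.681, 0.732, 0.0, -0.0]
ft_force: [0.6, 0.5, -0.5]
grip_width: 0.998
pos [0.4286 0.3169 0.1655] yaw 94.1 tilt rotvec deg [-0.  0.  0.] F [ 0.6  0.5 -0.5] g 0.998 t 48.1
delta cm [ 0.11  0.27 -8.85]
tube 165 [0.4288 0.3184 0.0266] [429.8 317.7] [51.4 46.8] 59.4
```

```bash
python3 -m pendant '[[[0,0.2,-1],[0,0,0],0],[[0,0,-2],[0,0,0],0],[[0,0,-2],[0,0,0],0],[[0,0,-1],[0,0,0],0],[[0,0,0],[0,0,0],0],[[0,0,0],[0,0,0],0],[[0,0,-1],[0,0,0],0],[[0,0,0],[0,0,0],0],[[0,0,0],[0,0,0],0]]';python3 st.py .4292 .319 .077
```

```text
clock: 49.22
position: [0.4296, 0.3205, 0.0941]
ee_rot: [0.681, 0.732, 0.002, -0.0]
ft_force: [0.7, 0.1, 0.2]
grip_width: 1.001
pos [0.4296 0.3205 0.0941] yaw 94.1 tilt rotvec deg [-0.2  0.2  0. ] F [0.7 0.1 0.2] g 1.001 t 49.225
delta cm [-0.04 -0.15 -1.71]
```

```bash
python3 -m pendant '[[[0,-0.15,-1],[-0.2,0.2,0],0],[[0,0,0],[0,0,0],0],[[0,0,-0.5],[0,0,0],0],[[0,0,0],[0,0,0],0],[[0,0,0],[0,0,0],60],[[0,0,0],[0,0,0],90],[[0,0,0],[0,0,0],120],[[0,0,0],[0,0,0],150],[[0,0,0],[0,0,0],150],[[0,0,0],[0,0,0],150]]';python3 st.py
```

```text
clock: 50.48
position: [0.4297, 0.319, 0.0785]
ee_rot: [0.681, 0.732, -0.0, -0.0]
ft_force: [-1.2, -0.3, -0.4]
grip_width: 0.578
pos [0.4297 0.319  0.0785] yaw 94.1 tilt rotvec deg [-0. -0. -0.] F [-1.2 -0.3 -0.4] g 0.578 t 50.475
```

```bash
python3 -m pendant '[[[0,0,1],[0,0,0],150],[[0,0,2],[0,0,0],150],[[0,0,2.5],[0,0,0],150],[[0,0,2.5],[0,0,0],150],[[0,0,2.5],[0,0,0],150],[[0,0,2.5],[0,0,0],150],[[0,0,2.5],[0,0,0],150],[[0,0,1],[0,0,0],150],[[0,0,0],[0,0,0],150],[[0,0,0],[0,0,0],150]]';python3 st.py .578 -.0806 .25
```

```text
clock: 51.72
position: [0.4289, 0.3178, 0.2519]
ee_rot: [0.681, 0.732, 0.0, -0.0]
ft_force: [0.4, -0.4, -1.1]
grip_width: 0.574
pos [0.4289 0.3178 0.2519] yaw 94.1 tilt rotvec deg [-0.  0.  0.] F [ 0.4 -0.4 -1.1] g 0.574 t 51.725
delta cm [ 14.91 -39.84  -0.19]
```

```bash
python3 -m pendant '[[[1,-2.5,0.2],[0,0,0],150],[[1.5,-4,0.2],[0,0,0],150],[[1.6,-4.5,0.2],[0,0,0],150],[[1.6,-4.5,0.2],[0,0,0],150],[[1.6,-4.5,0],[0,0,0],150],[[1.6,-4.5,0],[0,0,0],150],[[1.6,-4.5,0],[0,0,0],150],[[1.6,-4,0],[0,0,0],150],[[1.2,-3,0],[0,0,0],150],[[0.7,-1.5,0],[0,0,0],150],[[0,0,0],[0,0,0],150],[[0,0,0],[0,0,0],150]]'; python3 st.py .578 -.0806 .25
```

```text
clock: 53.22
position: [0.5658, -0.0679, 0.2483]
ee_rot: [0.68, 0.734, -0.008, -0.004]
ft_force: [-0.1, -0.2, 0.3]
grip_width: 0.58
pos [ 0.5658 -0.0679  0.2483] yaw 94.4 tilt rotvec deg [ 0.3 -0.9  0. ] F [-0.1 -0.2  0.3] g 0.58 t 53.225
delta cm [ 1.22 -1.27  0.17]
```

```bash
python3 -m pendant '[[[1.1,-1.2,-1],[0.3,-0.9,0],150],[[0,0,-2.5],[0,0,0],150],[[0,0,-2.5],[0,0,0],150],[[0,0,-2.5],[0,0,0],150],[[0,0,-2.5],[0,0,0],150],[[0,0,-2],[0,0,0],150],[[0,0,0],[0,0,0],150],[[0,0,0],[0,0,0],150]]'; python3 st.py .578 -.0806 .078
```

```text
clock: 54.22
position: [0.5789, -0.0781, 0.1116]
ee_rot: [0.677, 0.736, 0.002, 0.001]
ft_force: [0.0, -0.1, -0.1]
grip_width: 0.581
pos [ 0.5789 -0.0781  0.1116] yaw 94.8 tilt rotvec deg [-0.1  0.3  0. ] F [ 0.  -0.1 -0.1] g 0.581 t 54.225
delta cm [-0.09 -0.25 -3.36]
```

```bash
python3 -m pendant '[[[-0.1,-0.2,-1.2],[0,0.2,0],150],[[0,0,-0.8],[0,0,0],150],[[0,0,0],[0,0,0],150],[[0,0,0],[0,0,0],150],[[0,0,-0.6],[0,0,0],150],[[0,0,0],[0,0,0],150],[[0,0,0],[0,0,0],150]]'; python3 st.py .578 -.0806 .078
```

```text
clock: 55.1
position: [0.5791, -0.0802, 0.0857]
ee_rot: [0.677, 0.736, 0.002, 0.001]
ft_force: [0.7, 0.4, -0.7]
grip_width: 0.581
pos [ 0.5791 -0.0802  0.0857] yaw 94.8 tilt rotvec deg [-0.1  0.3  0. ] F [ 0.7  0.4 -0.7] g 0.581 t 55.1
delta cm [-0.11 -0.04 -0.77]
```

```bash
python3 -m pendant '[[[0,0,-0.5],[0,0,0],150],[[0,0,0],[0,0,0],150],[[0,0,-0.2],[0,0,0],150],[[0,0,0],[0,0,0],150],[[0,0,-0.1],[0,0,0],150],[[0,0,0],[0,0,0],150],[[0,0,0],[0,0,0],150]]'; python3 st.py .578 -.0806 .078
```

```text
clock: 55.98
position: [0.58, -0.0803, 0.0786]
ee_rot: [0.677, 0.736, 0.003, 0.002]
ft_force: [0.1, 0.7, 0.7]
grip_width: 0.579
pos [ 0.58   -0.0803  0.0786] yaw 94.8 tilt rotvec deg [-0.1  0.4  0. ] F [0.1 0.7 0.7] g 0.579 t 55.975
delta cm [-0.2  -0.03 -0.06]
```

```bash
python3 -m pendant '[[[-0.15,0,-0.1],[0,0.2,0],150],[[0,0,0],[0,0,0],150],[[0,0,0],[0,0,0],110],[[0,0,0],[0,0,0],80],[[0,0,0],[0,0,0],40],[[0,0,0],[0,0,0],0],[[0,0,0],[0,0,0],0],[[0,0,0],[0,0,0],0]]'; python3 st.py;  python3 -m pendant '[[[0,0,2],[0,0,0],0],[[0,0,3],[0,0,0],0],[[0,0,3],[0,0,0],0],[[0,0,3],[0,0,0],0],[[0,0,1],[0,0,0],0],[[0,0,0],[0,0,0],0]]'; python3 st.py .5175 .310 .2
```

```text
clock: 56.98
position: [0.579, -0.0802, 0.0777]
ee_rot: [0.677, 0.736, 0.002, 0.001]
ft_force: [0.1, -0.0, 0.2]
grip_width: 0.999
pos [ 0.579  -0.0802  0.0777] yaw 94.8 tilt rotvec deg [-0.1  0.2  0. ] F [ 0.1 -0.   0.2] g 0.999 t 56.975
clock: 57.72
position: [0.5778, -0.0801, 0.2]
ee_rot: [0.677, 0.736, 0.002, -0.0]
ft_force: [-0.2, 0.0, -0.2]
grip_width: 0.999
pos [ 0.5778 -0.0801  0.2   ] yaw 94.8 tilt rotvec deg [-0.1  0.1  0. ] F [-0.2  0.  -0.2] g 0.999 t 57.725
delta cm [-6.03 39.01  0.  ]
```

Now the canister (yaw about 97).

```bash
python3 -m pendant '[[[-0.6,3,0.3],[0,0,0.6],0],[[-0.7,4.5,0],[0,0,0.6],0],[[-0.7,5,0],[0,0,0.6],0],[[-0.7,5,0],[0,0,0.6],0],[[-0.7,5,0],[0,0,0],0],[[-0.7,5,0],[0,0,0],0],[[-0.7,4.5,0],[0,0,0],0],[[-0.7,3.5,0],[0,0,0],0],[[-0.4,2,0],[0,0,0],0],[[0,0.5,0],[0,0,0],0],[[0,0,0],[0,0,0],0],[[0,0,0],[0,0,0],0]]'; python3 st.py .5185 .310 .2;python3 snap.py side 10
```

```text
clock: 59.22
position: [0.5104, 0.3053, 0.1877]
ee_rot: [0.663, 0.749, -0.008, -0.003]
ft_force: [-0.1, 0.2, -0.0]
grip_width: 1.0
pos [0.5104 0.3053 0.1877] yaw 96.9 tilt rotvec deg [ 0.4 -0.9  0. ] F [-0.1  0.2 -0. ] g 1.0 t 59.225
delta cm [0.81 0.47 1.23]
```

View pics/side10.png

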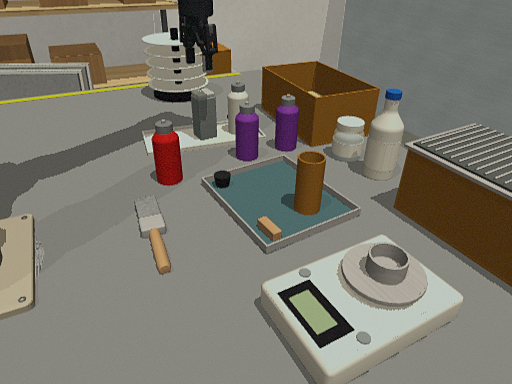

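```bash
python3 - <<'E'
from meas import *
c=load("side10.npz");W=cloud(c);H=hsv(c)
am=(H[...,1]>120)&(H[...,0]<25)
print("tube",*circ(W,big(am&comps(W,c,.107,.125,(.5,.68,-.14,-.04)))))
E
```

```text
tube 263 [ 0.5794 -0.081   0.0262] [579.7 -81.2] [51.1 47.6] 57.8
```

The tube is back in the storage tray at (310,185), within about 1–2 mm of its start. The dish is still on the pan (387,262). Next, the canister.

```bash
python3 -m pendant '[[[0.8,0.4,0],[0.4,-0.9,0],0],[[0,0,0],[0,0,0],0],[[0,0,-2],[0,0,0],0],[[0,0,-2],[0,0,0],0],[[0,0,-1],[0,0,0],0],[[0,0,0],[0,0,0],0],[[0,0,0],[0,0,0],0]]'; python3 st.py .5188 .310 .085
```

```text
clock: 60.15
position: [0.5211, 0.3078, 0.1385]
ee_rot: [0.664, 0.747, 0.002, 0.001]
ft_force: [-1.1, -0.5, -0.3]
grip_width: 1.0
pos [0.5211 0.3078 0.1385] yaw 96.7 tilt rotvec deg [-0.1  0.3  0. ] F [-1.1 -0.5 -0.3] g 1.0 t 60.15
delta cm [-0.23  0.22 -5.35]
```

```bash
python3 -m pendant '[[[-0.25,0.2,0],[-0.1,0.3,0],0],[[0,0,0],[0,0,0],0],[[0,0,-2],[0,0,0],0],[[0,0,-1.5],[0,0,0],0],[[0,0,0],[0,0,0],0],[[0,0,0],[0,0,0],0],[[0,0,-1],[0,0,0],0],[[0,0,0],[0,0,0],0],[[0,0,0],[0,0,0],0]]'; python3 st.py .5190 .310 .085
```

```text
clock: 61.28
position: [0.52, 0.3112, 0.0955]
ee_rot: [0.664, 0.747, 0.002, 0.0]
ft_force: [0.3, 0.1, -0.1]
grip_width: 0.999
pos [0.52   0.3112 0.0955] yaw 96.7 tilt rotvec deg [-0.2  0.2  0. ] F [ 0.3  0.1 -0.1] g 0.999 t 61.275
delta cm [-0.1  -0.12 -1.05]
```

```bash
python3 -m pendant '[[[-0.1,-0.1,-1],[-0.2,0.2,0],0],[[0,0,0],[0,0,0],0],[[0,0,0],[0,0,0],60],[[0,0,0],[0,0,0],90],[[0,0,0],[0,0,0],120],[[0,0,0],[0,0,0],150],[[0,0,0],[0,0,0],150],[[0,0,0],[0,0,0],150]]' 40;python3 st.py
python3 -m pendant '[[[0,0,1],[0,0,0],150],[[0,0,2],[0,0,0],150],[[0,0,2.5],[0,0,0],150],[[0,0,2.5],[0,0,0],150],[[0,0,2.5],[0,0,0],150],[[0,0,2.5],[0,0,0],150],[[0,0,2.5],[0,0,0],150],[[0,0,1],[0,0,0],150],[[0,0,0],[0,0,0],150],[[0,0,0],[0,0,0],150]]';python3 st.py .5185 -.0277 .255
```

```text
clock: 62.28
position: [0.519, 0.3104, 0.0851]
ee_rot: [0.664, 0.748, -0.0, 0.0]
ft_force: [-0.3, 0.6, -0.7]
grip_width: 0.558
pos [0.519  0.3104 0.0851] yaw 96.8 tilt rotvec deg [0. 0. 0.] F [-0.3  0.6 -0.7] g 0.558 t 62.275
clock: 63.52
position: [0.5174, 0.3084, 0.2572]
ee_rot: [0.665, 0.747, -0.001, -0.0]
ft_force: [0.1, -0.3, -2.6]
grip_width: 0.556
pos [0.5174 0.3084 0.2572] yaw 96.7 tilt rotvec deg [ 0.1 -0.1  0. ] F [ 0.1 -0.3 -2.6] g 0.556 t 63.525
delta cm [  0.11 -33.61  -0.22]
```

```bash
python3 -m pendant '[[[0,-2,0.2],[0,0,0.3],150],[[0,-3,0.2],[0,0,0.3],150],[[0,-4,0.2],[0,0,0.3],150],[[0,-4,0.2],[0,0,0],150],[[0,-4,0],[0,0,0],150],[[0,-4,0],[0,0,0],150],[[0,-4,0],[0,0,0],150],[[0,-3.8,0],[0,0,0],150],[[0,-2.5,0],[0,0,0],150],[[0,-1.2,0],[0,0,0],150],[[0,0,0],[0,0,0],150],[[0,0,0],[0,0,0],150]]'; python3 st.py .5185 -.0277 .25
```

```text
clock: 65.03
position: [0.5099, -0.0385, 0.2583]
ee_rot: [0.661, 0.751, -0.007, -0.003]
ft_force: [0.1, -0.4, -1.4]
grip_width: 0.558
pos [ 0.5099 -0.0385  0.2583] yaw 97.3 tilt rotvec deg [ 0.4 -0.7  0. ] F [ 0.1 -0.4 -1.4] g 0.558 t 65.025
delta cm [ 0.86  1.08 -0.83]
```

```bash
python3 -m pendant '[[[0.7,1,-1],[0.4,-0.7,0.3],150],[[0,0,-2.5],[0,0,0],150],[[0,0,-2.5],[0,0,0],150],[[0,0,-2.5],[0,0,0],150],[[0,0,-2.5],[0,0,0],150],[[0,0,-2],[0,0,0],150],[[0,0,0],[0,0,0],150],[[0,0,0],[0,0,0],150]]'; python3 st.py .5185 -.0277 .085
```

```text
clock: 66.03
position: [0.5185, -0.0154, 0.1201]
ee_rot: [0.653, 0.758, 0.002, -0.001]
ft_force: [0.4, -0.8, -2.3]
grip_width: 0.557
pos [ 0.5185 -0.0154  0.1201] yaw 98.5 tilt rotvec deg [-0.3  0.1  0. ] F [ 0.4 -0.8 -2.3] g 0.557 t 66.025
delta cm [ 0.   -1.23 -3.51]
```

```bash
python3 -m pendant '[[[0,-1.15,0],[-0.3,0.1,-0.5],150],[[0,0,0],[0,0,0],150],[[0,0,-1.2],[0,0,0],150],[[0,0,-0.8],[0,0,0],150],[[0,0,0],[0,0,0],150],[[0,0,0],[0,0,0],150],[[0,0,-0.6],[0,0,0],150],[[0,0,0],[0,0,0],150],[[0,0,0],[0,0,0],150]]'; python3 st.py .5185 -.0277 .085
```

```text
clock: 67.15
position: [0.5196, -0.0273, 0.094]
ee_rot: [0.656, 0.755, 0.001, 0.001]
ft_force: [0.3, -0.6, -1.7]
grip_width: 0.556
pos [ 0.5196 -0.0273  0.094 ] yaw 98.0 tilt rotvec deg [0.  0.1 0. ] F [ 0.3 -0.6 -1.7] g 0.556 t 67.15
delta cm [-0.11 -0.04 -0.9 ]
```

```bash
python3 -m pendant '[[[-0.1,0,-0.5],[0,0,0],150],[[0,0,0],[0,0,0],150],[[0,0,-0.3],[0,0,0],150],[[0,0,0],[0,0,0],150],[[0,0,-0.2],[0,0,0],150],[[0,0,0],[0,0,0],150],[[0,0,0],[0,0,0],150]]'; python3 st.py .5185 -.0277 .085
```

```text
clock: 68.03
position: [0.5197, -0.0267, 0.085]
ee_rot: [0.656, 0.755, 0.002, 0.002]
ft_force: [-0.0, -0.0, -1.9]
grip_width: 0.557
pos [ 0.5197 -0.0267  0.085 ] yaw 98.0 tilt rotvec deg [-0.   0.3  0. ] F [-0.  -0.  -1.9] g 0.557 t 68.025
delta cm [-0.12 -0.1  -0.  ]
```

```bash
python3 -m pendant '[[[-0.1,-0.1,-0.2],[0,0.2,0],150],[[0,0,0],[0,0,0],150],[[0,0,0],[0,0,0],150]]'; python3 st.py; python3 -m pendant '[[[0,0,0],[0,0,0],110],[[0,0,0],[0,0,0],80],[[0,0,0],[0,0,0],40],[[0,0,0],[0,0,0],0],[[0,0,0],[0,0,0],0],[[0,0,0],[0,0,0],0]]'; python3 st.py;  python3 -m pendant '[[[0,0,2],[0,0,0],0],[[0,0,3],[0,0,0],0],[[0,0,3],[0,0,0],0],[[0,0,3],[0,0,0],0],[[0,0,0.5],[0,0,0],0],[[0,0,0],[0,0,0],0]]'; python3 st.py .608 .30 .2
```

```text
clock: 68.4
position: [0.5203, -0.0268, 0.0849]
ee_rot: [0.656, 0.755, 0.002, 0.001]
ft_force: [0.5, 0.9, -1.8]
grip_width: 0.554
pos [ 0.5203 -0.0268  0.0849] yaw 98.0 tilt rotvec deg [-0.1  0.2  0. ] F [ 0.5  0.9 -1.8] g 0.554 t 68.4
clock: 69.15
position: [0.5202, -0.0271, 0.0846]
ee_rot: [0.656, 0.755, 0.002, 0.001]
ft_force: [0.4, -0.4, 0.2]
grip_width: 0.999
pos [ 0.5202 -0.0271  0.0846] yaw 98.0 tilt rotvec deg [-0.1  0.2  0. ] F [ 0.4 -0.4  0.2] g 0.999 t 69.15
clock: 69.9
position: [0.519, -0.0272, 0.202]
ee_rot: [0.656, 0.755, 0.001, 0.0]
ft_force: [0.6, 0.4, -0.5]
grip_width: 1.003
pos [ 0.519  -0.0272  0.202 ] yaw 98.0 tilt rotvec deg [-0.1  0.1  0. ] F [ 0.6  0.4 -0.5] g 1.003 t 69.9
delta cm [ 8.9  32.72 -0.2 ]
```

```bash
python3 -m pendant '[[[0.8,2.5,0.3],[0,0,-0.8],0],[[1,4,0.2],[0,0,-0.8],0],[[1,4,0],[0,0,-0.8],0],[[1,4,0],[0,0,-0.8],0],[[1,4,0],[0,0,-0.8],0],[[1,4,0],[0,0,0],0],[[1,3.5,0],[0,0,0],0],[[1,2.5,0],[0,0,0],0],[[0.5,1.2,0],[0,0,0],0],[[0,0,0],[0,0,0],0],[[0,0,0],[0,0,0],0]]'; python3 st.py .608 .30 .2;python3 snap.py side 11;python3 - <<'E'
from meas import *
c=load("side11.npz");W=cloud(c)
for k,lo,hi,b in [("cap",.12,.15,(.55,.68,.25,.35)),("can",.118,.135,(.46,.57,-.08,.02))]: print(k,*circ(W,big(comps(W,c,lo,hi,b))))
E
```

```text
clock: 71.28
position: [0.5983, 0.2751, 0.1922]
ee_rot: [0.684, 0.729, -0.008, -0.003]
ft_force: [0.4, 0.4, 0.5]
grip_width: 0.999
pos [0.5983 0.2751 0.1922] yaw 93.6 tilt rotvec deg [ 0.4 -0.9  0. ] F [0.4 0.4 0.5] g 0.999 t 71.275
delta cm [0.97 2.49 0.78]
cap 120 [0.6072 0.2986 0.0179] [606.4 295.4] [28.4 33.4] 60.5
can 352 [ 0.5176 -0.0294  0.0297] [518.4 -28.9] [43.6 45.4] 7.3
```

```bash
python3 -m pendant '[[[0.6,1.5,0],[0.4,-0.9,0],0],[[0.2,0.8,0],[0,0,0],0],[[0,0,0],[0,0,0],0],[[0,0,0],[0,0,0],0]]'; python3 st.py .608 .30 .2
```

```text
clock: 71.82
position: [0.607, 0.2985, 0.193]
ee_rot: [0.685, 0.729, 0.001, 0.0]
ft_force: [-0.1, -0.6, 0.7]
grip_width: 1.001
pos [0.607  0.2985 0.193 ] yaw 93.5 tilt rotvec deg [-0.1  0.1  0. ] F [-0.1 -0.6  0.7] g 1.001 t 71.825
delta cm [0.1  0.15 0.7 ]
```

```bash
python3 -m pendant '[[[0,0,-2],[0,0,0],0],[[0,0,-2],[0,0,0],0],[[0,0,-1.5],[0,0,0],0],[[0,0,-0.5],[0,0,0],0],[[0,0,0],[0,0,0],0],[[0,0,0],[0,0,0],0]]'; python3 st.py .608 .30 .093
```

```text
clock: 72.58
position: [0.6064, 0.2971, 0.1279]
ee_rot: [0.685, 0.728, 0.0, 0.0]
ft_force: [-0.3, 0.3, -0.3]
grip_width: 1.001
pos [0.6064 0.2971 0.1279] yaw 93.5 tilt rotvec deg [-0.   0.1  0. ] F [-0.3  0.3 -0.3] g 1.001 t 72.575
delta cm [ 0.16  0.29 -3.49]
```

```bash
python3 -m pendant '[[[0.1,0.25,-1.2],[0,0,0],0],[[0,0,-1],[0,0,0],0],[[0,0,0],[0,0,0],0],[[0,0,0],[0,0,0],0],[[0,0,-0.8],[0,0,0],0],[[0,0,0],[0,0,0],0],[[0,0,0],[0,0,0],0]]'; python3 st.py .608 .30 .093
```

```text
clock: 73.45
position: [0.608, 0.3001, 0.0969]
ee_rot: [0.685, 0.728, 0.001, 0.0]
ft_force: [0.2, 0.1, -0.0]
grip_width: 1.002
pos [0.608  0.3001 0.0969] yaw 93.5 tilt rotvec deg [-0.1  0.1  0. ] F [ 0.2  0.1 -0. ] g 1.002 t 73.45
delta cm [ 0.   -0.01 -0.39]
```

```bash
python3 -m pendant '[[[0,0,-0.4],[0,0,0],0],[[0,0,0],[0,0,0],0],[[0,0,0],[0,0,0],60],[[0,0,0],[0,0,0],90],[[0,0,0],[0,0,0],120],[[0,0,0],[0,0,0],140],[[0,0,0],[0,0,0],140],[[0,0,0],[0,0,0],140]]' 40;python3 st.py
python3 -m pendant '[[[0,0,1],[0,0,0],140],[[0,0,2],[0,0,0],140],[[0,0,2.5],[0,0,0],140],[[0,0,2.5],[0,0,0],140],[[0,0,2.5],[0,0,0],140],[[0,0,2.5],[0,0,0],140],[[0,0,2.5],[0,0,0],140],[[0,0,1],[0,0,0],140],[[0,0,0],[0,0,0],140],[[0,0,0],[0,0,0],140]]';python3 st.py .571 .0331 .26
```

```text
clock: 74.45
position: [0.6083, 0.3005, 0.0933]
ee_rot: [0.685, 0.728, 0.002, 0.0]
ft_force: [0.1, -0.0, 0.6]
grip_width: 0.617
pos [0.6083 0.3005 0.0933] yaw 93.5 tilt rotvec deg [-0.1  0.2  0. ] F [ 0.1 -0.   0.6] g 0.617 t 74.45
clock: 75.7
position: [0.6078, 0.299, 0.2721]
ee_rot: [0.686, 0.728, 0.004, 0.001]
ft_force: [-0.5, 0.2, -1.5]
grip_width: 0.614
pos [0.6078 0.299  0.2721] yaw 93.4 tilt rotvec deg [-0.2  0.4  0. ] F [-0.5  0.2 -1.5] g 0.614 t 75.7
delta cm [ -3.68 -26.59  -1.21]
```

```bash
python3 -m pendant '[[[-0.4,-2,0],[-0.2,0.4,0],140],[[-0.4,-3,0],[0,0,0],140],[[-0.4,-3,0],[0,0,0],140],[[-0.4,-3.5,0],[0,0,0],140],[[-0.4,-3.5,0],[0,0,0],140],[[-0.4,-3.5,0],[0,0,0],140],[[-0.4,-3,0],[0,0,0],140],[[-0.3,-2,0],[0,0,0],140],[[-0.2,-1,0],[0,0,0],140],[[0,0,0],[0,0,0],140],[[0,0,0],[0,0,0],140]]'; python3 st.py .571 .0331 .26
```

```text
clock: 77.08
position: [0.5672, 0.0358, 0.2648]
ee_rot: [0.688, 0.726, -0.007, -0.003]
ft_force: [0.1, 0.8, -1.6]
grip_width: 0.619
pos [0.5672 0.0358 0.2648] yaw 93.1 tilt rotvec deg [ 0.3 -0.8  0. ] F [ 0.1  0.8 -1.6] g 0.619 t 77.075
delta cm [ 0.38 -0.27 -0.48]
```

```bash
python3 -m pendant '[[[0.3,-0.2,-1],[0.3,-0.8,0],140],[[0,0,-2.5],[0,0,0],140],[[0,0,-2.5],[0,0,0],140],[[0,0,-2.5],[0,0,0],140],[[0,0,-2.5],[0,0,0],140],[[0,0,-2],[0,0,0],140],[[0,0,0],[0,0,0],140],[[0,0,0],[0,0,0],140]]'; python3 st.py .571 .0331 .093
```

```text
clock: 78.08
position: [0.5702, 0.0392, 0.1267]
ee_rot: [0.685, 0.729, 0.001, 0.001]
ft_force: [0.8, 0.1, -0.9]
grip_width: 0.614
pos [0.5702 0.0392 0.1267] yaw 93.6 tilt rotvec deg [-0.   0.1  0. ] F [ 0.8  0.1 -0.9] g 0.614 t 78.075
delta cm [ 0.08 -0.61 -3.37]
```

```bash
python3 -m pendant '[[[0.1,-0.6,0],[0,0,0],140],[[0,0,0],[0,0,0],140],[[0,0,-1.2],[0,0,0],140],[[0,0,-0.8],[0,0,0],140],[[0,0,0],[0,0,0],140],[[0,0,0],[0,0,0],140],[[0,0,-0.5],[0,0,0],140],[[0,0,0],[0,0,0],140],[[0,0,0],[0,0,0],140]]'; python3 st.py .571 .0331 .093
```

```text
clock: 79.2
position: [0.5724, 0.0331, 0.1018]
ee_rot: [0.684, 0.729, 0.002, 0.002]
ft_force: [-0.6, -0.7, -1.8]
grip_width: 0.613
pos [0.5724 0.0331 0.1018] yaw 93.6 tilt rotvec deg [-0.1  0.3  0. ] F [-0.6 -0.7 -1.8] g 0.613 t 79.2
delta cm [-0.14  0.   -0.88]
```

```bash
python3 -m pendant '[[[-0.15,0,-0.4],[0,0.3,0],140],[[0,0,0],[0,0,0],140],[[0,0,-0.3],[0,0,0],140],[[0,0,0],[0,0,0],140],[[0,0,-0.2],[0,0,0],140],[[0,0,0],[0,0,0],140],[[0,0,0],[0,0,0],140]]'; python3 st.py .571 .0331 .093
```

```text
clock: 80.08
position: [0.5717, 0.0332, 0.0933]
ee_rot: [0.684, 0.729, 0.001, 0.0]
ft_force: [0.1, 0.4, -1.6]
grip_width: 0.61
pos [0.5717 0.0332 0.0933] yaw 93.6 tilt rotvec deg [-0.1  0.1  0. ] F [ 0.1  0.4 -1.6] g 0.61 t 80.075
delta cm [-0.07 -0.01 -0.03]
```

```bash
python3 -m pendant '[[[0,0,-0.2],[0,0,0],140],[[0,0,0],[0,0,0],140],[[0,0,0],[0,0,0],140]]'; python3 st.py; python3 -m pendant '[[[0,0,0],[0,0,0],110],[[0,0,0],[0,0,0],80],[[0,0,0],[0,0,0],40],[[0,0,0],[0,0,0],0],[[0,0,0],[0,0,0],0],[[0,0,0],[0,0,0],0]]'; python3 st.py;  python3 -m pendant '[[[0,0,2],[0,0,0],0],[[0,0,3],[0,0,0],0],[[0,0,3],[0,0,0],0],[[0,0,3],[0,0,0],0],[[0,0,0.5],[0,0,0],0],[[0,0,0],[0,0,0],0]]'; python3 -m pendant '[[[-0.5,3,0],[0,0,0],0],[[-0.5,4,0],[0,0,0],0],[[-0.5,4,0],[0,0,0],0],[[-0.5,4,0],[0,0,0],0],[[-0.5,4,0],[0,0,0],0],[[-0.5,3,0],[0,0,0],0],[[-0.5,2,0],[0,0,0],0],[[0,0,0],[0,0,0],0],[[0,0,0],[0,0,0],0],[[0,0,0],[0,0,0],0]]'
```

```text
clock: 80.45
position: [0.5731, 0.0335, 0.0933]
ee_rot: [0.684, 0.729, 0.003, 0.001]
ft_force: [0.7, -0.1, -1.1]
grip_width: 0.618
pos [0.5731 0.0335 0.0933] yaw 93.6 tilt rotvec deg [-0.2  0.3  0. ] F [ 0.7 -0.1 -1.1] g 0.618 t 80.45
clock: 81.2
position: [0.5729, 0.0335, 0.0929]
ee_rot: [0.684, 0.729, 0.003, 0.001]
ft_force: [-0.2, 0.5, 0.2]
grip_width: 1.001
pos [0.5729 0.0335 0.0929] yaw 93.6 tilt rotvec deg [-0.2  0.3  0. ] F [-0.2  0.5  0.2] g 1.001 t 81.2
clock: 81.95
position: [0.5717, 0.0333, 0.2102]
ee_rot: [0.684, 0.729, 0.002, 0.0]
ft_force: [-0.2, 0.3, -0.5]
grip_width: 1.0
clock: 83.2
position: [0.5317, 0.2748, 0.1993]
ee_rot: [0.687, 0.727, -0.005, -0.001]
ft_force: [0.2, 0.6, -0.6]
grip_width: 0.998
```

```bash
python3 snap.py side 12; python3 snap.py top 12; python3 - <<'E'
from meas import *
for n in("top","side"):
  for t in("0","12"):
    c=load(n+t+".npz");W=cloud(c);H=hsv(c);print(n,t)
    am=(H[...,1]>120)&(H[...,0]<25); one=am|True
    for k,lo,hi,b,cm in [("cap",.119,.15,(.53,.62,.0,.08),one),("tube",.107,.125,(.5,.68,-.14,-.04),am),("can",.118,.135,(.47,.56,-.06,.01),~am),("dish",.088,.1,(.48,.6,-.38,-.25),one),
        ("stopper",.02,.04,(.4,.5,.02,.1),H[...,2]<70),("gnaw",.018,.04,(.4,.55,-.14,-.06),am)]:
        m=comps(W,c,lo,hi,b)&cm
        if m.sum()>5: print(k,*circ(W,big(m))[:3])
E
```

```text
top 0
cap 192 [0.5708 0.0341 0.0173] [571.   34.5]
tube 104 [ 0.5783 -0.0795  0.0252] [577.4 -78.5]
can 378 [ 0.5174 -0.0273  0.0289] [517.4 -27.5]
stopper 151 [0.4663 0.0652 0.0172] [466.6  64.1]
gnaw 134 [ 0.4776 -0.1137  0.0243] [ 479.7 -113.4]
top 12
cap 191 [0.5734 0.0344 0.0169] [573.3  34.3]
tube 102 [ 0.5799 -0.0806  0.0253] [579.3 -79.6]
can 379 [ 0.5186 -0.0273  0.0289] [519.3 -27.4]
dish 115 [ 0.5428 -0.3158  0.0263] [ 542.9 -316.2]
stopper 147 [0.4663 0.0654 0.0172] [466.5  65.2]
gnaw 135 [ 0.4778 -0.1139  0.0247] [ 480.1 -113.7]
side 0
cap 216 [0.5702 0.0319 0.0175] [569.8  30.2]
tube 264 [ 0.5782 -0.0812  0.0263] [578.2 -81. ]
can 350 [ 0.5163 -0.0286  0.0293] [517.  -28.1]
stopper 169 [0.4659 0.0635 0.0173] [466.1  63.3]
gnaw 147 [ 0.4797 -0.1155  0.0249] [ 479.5 -115.5]
side 12
cap 211 [0.574  0.0322 0.0177] [573.  31.]
tube 266 [ 0.58   -0.0815  0.0255] [579.5 -81.3]
can 354 [ 0.5177 -0.0288  0.0296] [518.3 -29.1]
dish 460 [ 0.5425 -0.3173  0.0266] [ 542.5 -317.1]
stopper 170 [0.4661 0.0628 0.0183] [465.4  63.4]
gnaw 128 [ 0.4801 -0.1155  0.0251] [ 479.2 -115.7]
```

View pics/side12.png

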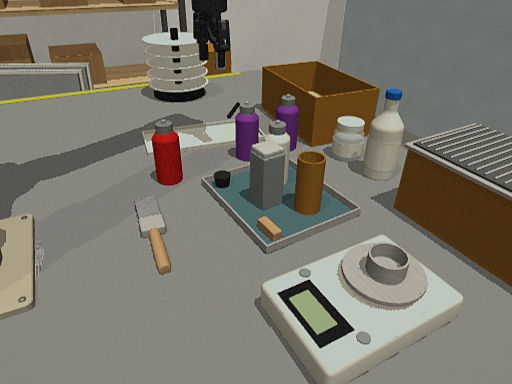

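All three tall things stand in the storage tray at their start spots: canister (266,175), tube (310,185), bottle (277,155). The dish is on the pan (387,262) and the arm is clear, so I'm handing in.

```bash
python3 -c "
from workcell import manip
print(manip.hand_in())"; python3 st.py
```

```text
the job is handed in; nothing more can be done
None
the job is handed in; nothing more can be done
```

The job is done and handed in at about 83 s of the 152 s allowed; the hand-in gives no verdict. I moved the bottle, canister and tube to the side tray, set the dish on the balance pan, then put the tube, canister and bottle back in the storage tray.

The last check compared top and side pictures with those taken at the start:

| Thing | Result | Limit |
|---|---|---|
| Bottle | 3–4 mm from its start | 15 mm |
| Tube | about 2 mm from its start | 15 mm |
| Canister | 1–2 mm from its start | 15 mm |
| Dish | 1–3 mm from the pan centre | 15 mm |
| Stopper and gnaw block | no measurable shift (under 1 mm) | 25 mm |

Everything looked upright, and the gripper was open and clear of all objects. The two cameras differed by 1–2 mm, within their calibration. No check failed.

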